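# Clear the check-in plate and present the sample cans to the code reader

### The arm

A 6-joint arm with a two-finger parallel gripper is mounted at the origin on the work surface. World frame = base frame: x ahead of the robot, y to its left, z up, the work surface at z = 0. Lengths are in m, angles in rad, forces in N, time in s.
With the tool pointing down it reaches from about 0.325 to 0.9 m from the base axis. Payload 6.1 kg.
Tool frame: the origin (TCP) lies midway between the tips of the shut fingers; the grasp point (between the pads) lies 19 mm behind it; z points along the fingers, y is the direction in which the jaws open and shut (so a half turn about z gives the same grasp; the last joint's range is limited). The gripper opens to 85 mm and grips with 20 to 120 N. Pads are 22 mm wide; open, the fingers measure 114 mm over their backs; the gripper's body (76 mm by 85 mm) begins 54 mm behind the grasp point. The pads swing forward as they close: fully open they stand 13 mm farther back than shut.
Start: joints at [-1.4, 0.22, 1.526, -0, 1.395, -0.126], TCP at [0.183, -0.598, 0.231] pointing down, gripper open.
Joint ranges: [-2.98, 2.98], [-0.91, 2.08], [0.09, 2.57], [-1.24, 4.39], [0.2, 2.65], [-2.68, 2.68]. Speed limits (rad/s): [2.57, 2.57, 3.01, 3.14, 3.14, 3.14].

### API

Orientations are given as a unit quaternion [x, y, z, w].
In Python, from plant import status, vision, order gives the robot as it stands.
- The arm moves only by the tool play_rows, never from a script. Its argument "deltas" is a list of rows, each a list of 7 numbers: the shift along the tool's x, y, z in cm, then the turn, a rotation vector about the tool's x, y, z in rad, then the finger opening in cm, from 0 to 8.54. A call has 1 to 5 rows; each row shifts and turns the pose as measured when the row begins, along the tool's axes as they then stand; what a row does not reach is not made up. A row lasts 1/12 s, in which the tool goes at most 41.7 mm and 7.16 degrees, less where a joint would pass 70% of its speed; a pose out of reach is approached as far as the arm can. A call is refused whole if a number of a shift passes 4.17 or a number of a turn 0.125, either way. A call with a gripper value outside its range is refused whole. The fingers move at their own pace and stop on an object; "squeeze" is the grip in N (left out, the last holds). Time passes only in rows, so rows that do not move let the fingers close. It gives the time, the measured TCP pose, the force and the opening at its end, in the units of the state.
- status.observe(): the state, without advancing time (a new reading comes with each control period).
- vision.get_image(name): name is "side" or "top"; returns (picture, depth): 384x512x3 uint8, red, green, blue; 384x512 float32, m along the optical axis (not along the pixel's ray), 0 where there is no reading.
- vision.camera_model(name): a dict with "fov_y" (degrees; the focal length in pixels is half the picture's height over the tangent of half this angle, whatever the lens; pixels are square), "cx", "cy" (the principal point, pixels), "camera_from_world" (4x4, takes a point from world to camera coordinates). Camera axes: x right, y down, z forward; pixel columns grow to the right and rows downward; lengths in m; the calibration is good to about 2 mm. A picture is of the moment at which its call begins. camera_model takes no time and is no camera call.
- order.close_job(): hands the job in, once; it reports no verdict.
Trained networks look in the newest picture that a camera, given by its name, has taken for a name from the list of things; names that differ only in an ending like _2 or _b are one class to them, and where a whole thing is asked for, a point or a joint stands for the part that bears it (a point fixed in the world has none). Each returns a list of dicts, best first, with "score" (0 to 1); they miss things now and then, are a little off and sometimes report something else, mostly with a low value. They report only what shows in the picture. A call takes as long as a camera call.
- vision.recognise(camera, name): "point" ([column, row] in pixels, amid what is visible of it).
- vision.regions_of(camera, name): "pixels" (384x512 bool, what is visible of it) and "point" ([column, row] in pixels, amid what is visible of it).
- vision.landmark_of(camera, name): "point" ([column, row] in pixels: a listed point, or the origin of a listed thing).
The state is a dict: "time_s": time; "joint_positions": joint angles; "dq": joint speeds; "tau": joint torques, N m; "ee_pos": TCP position; "orientation": TCP orientation; "wrist_force": force on the tool from outside, world axes, zero at the start; "moment": the same for the moment, N m; "gripper_width": finger opening in m.
Only numpy, scipy, OpenCV 4.12 (cv2) and the standard library are available. Lean on these libraries where they do the work, as an engineer would, in place of code of your own. Each camera call takes 0.05 s, during which the arm holds its last target.

### The job

Wipe all the resin chips off the check-in plate into the chip pan with the hand scraper, keeping the fingers off the chips on the plate, and put the scraper back standing in its rest. With the plate clear, stand every sample can on it, in one row down the middle along the reader, each label turned squarely to the reader's window. When they all stand so, press the read key fully down; leave the dish, the bottle and the finished mount where they are.

Things in the scene. Friction and masses are not known exactly. Their poses are not given: they have to be found in the camera images.
- plate: Fixed check-in plate: a bare steel slab 162 (its x) by 380 (its y) mm on a grey foot. Origin under its centre at bench level; the flat top is at z = 60 mm. Lips 6 mm wide and 8 mm high run along both long edges (inner faces at x = -75 and +75 mm); both short ends (y = -190 and +190 mm) are open and overhang the foot by 30 mm. +x points to the reader behind it. Stands turned up to 0.1 rad.
- pan: Fixed open aluminium chip pan 186 (x) by 120 (y) by 44 mm high, walls and floor about 3 mm, parallel to the plate. Its inner edge is tucked 10 mm under one open end of the plate (either end, changes from start to start), its origin (under its centre) 240 mm from the plate's centre along the plate's y. Whatever is pushed over that end falls into it.
- rest: Fixed black scraper rest at the plate's other end, 124 (x) by 70 (y) mm, origin under its centre at bench level 240 mm from the plate's centre. Its flat floor (114 by 60 mm) is at z = 30 mm inside a rim 6 mm high.
- scraper: Loose hand scraper, 160 g, standing in the rest at the start. Origin at the centre of its underside. Its foot is a rubber-faced aluminium block 90 (x) by 30 (y) by 26 mm high, its wooden grip an upright bar 60 (x) by 22 (y) mm from z = 26 to 88 mm. Grip it across its y, e.g. at z = 60 mm; its long side x wipes while moving along y.
- reader: Fixed code reader behind the plate, 80 by 290 mm, 115 mm high, grey, parallel to the plate. Origin under its centre, about 137 mm from the plate's centre along plate +x. Its long black reading window (250 by 46 mm) is on its -x face and looks towards the plate.
- reader_window (a point): The middle of the reading window, 83 mm above the bench.
- readkey (a joint): Travel of the steel read key (a round push button of radius 20 mm on a grey 72 mm square box, left or right on the bench; its top is 63 mm above the bench): 0 released, 0.006 m fully down. Pushes back with up to 5 N and springs up again.
- readkey_top (a point): Centre of the top of the read key when released; it is pressed straight down.
- can1: Sample can (three or four of the four are present): upright tin cylinder, diameter 60 mm, height 64 mm, 140 to 230 g, bottom-heavy, black cap. Origin at the centre of its underside. Its white paper label is on its +x side; a strip of it runs over the cap from the +x rim to the middle, so the can's yaw is the direction its label faces. Starts standing on the bench, label any way round.
- can2: Sample can (three or four of the four are present): upright tin cylinder, diameter 60 mm, height 64 mm, 140 to 230 g, bottom-heavy, black cap. Origin at the centre of its underside. Its white paper label is on its +x side; a strip of it runs over the cap from the +x rim to the middle, so the can's yaw is the direction its label faces. Starts standing on the bench, label any way round.
- can3: Sample can (three or four of the four are present): upright tin cylinder, diameter 60 mm, height 64 mm, 140 to 230 g, bottom-heavy, black cap. Origin at the centre of its underside. Its white paper label is on its +x side; a strip of it runs over the cap from the +x rim to the middle, so the can's yaw is the direction its label faces. Starts standing on the bench, label any way round.
- can4: Sample can (three or four of the four are present): upright tin cylinder, diameter 60 mm, height 64 mm, 140 to 230 g, bottom-heavy, black cap. Origin at the centre of its underside. Its white paper label is on its +x side; a strip of it runs over the cap from the +x rim to the middle, so the can's yaw is the direction its label faces. Starts standing on the bench, label any way round.
- chip1: Loose black chip of mounting resin, irregular slab about 38 by 32 by 13 mm, 20 g; starts lying on the plate. Origin at the centre of its underside. Three to six of the six chips are present.
- chip2: Loose black chip of mounting resin, irregular slab about 38 by 32 by 13 mm, 20 g; starts lying on the plate. Origin at the centre of its underside. Three to six of the six chips are present.
- chip3: Loose black chip of mounting resin, irregular slab about 38 by 32 by 13 mm, 20 g; starts lying on the plate. Origin at the centre of its underside. Three to six of the six chips are present.
- chip4: Loose black chip of mounting resin, irregular slab about 38 by 32 by 13 mm, 20 g; starts lying on the plate. Origin at the centre of its underside. Three to six of the six chips are present.
- chip5: Loose black chip of mounting resin, irregular slab about 38 by 32 by 13 mm, 20 g; starts lying on the plate. Origin at the centre of its underside. Three to six of the six chips are present.
- chip6: Loose black chip of mounting resin, irregular slab about 38 by 32 by 13 mm, 20 g; starts lying on the plate. Origin at the centre of its underside. Three to six of the six chips are present.
- dish: Bystander: flat glass dish, 72 mm across, 17 mm high, on the bench in front of the plate among the cans. Origin under its centre.
- bottle: Bystander: amber bottle, 60 mm diameter, 140 mm high. Origin under its centre.
- mount: Bystander: finished round sample mount, a black disc 40 mm across, 22 mm high. Origin under its centre.

How it is judged:
On the way, in this order (a step that is already met when the one before it is completed fails the run):
1. every chip has been wiped off the plate into the pan (x of chip1 in the frame of pan between -0.092 and 0.092 m and y of chip1 in the frame of pan between -0.06 and 0.06 m and z of chip1 in the frame of pan between -0.01 and 0.055 m and x of chip2 in the frame of pan between -0.092 and 0.092 m and y of chip2 in the frame of pan between -0.06 and 0.06 m and z of chip2 in the frame of pan between -0.01 and 0.055 m and x of chip3 in the frame of pan between -0.092 and 0.092 m and y of chip3 in the frame of pan between -0.06 and 0.06 m and z of chip3 in the frame of pan between -0.01 and 0.055 m and x of chip4 in the frame of pan between -0.092 and 0.092 m and y of chip4 in the frame of pan between -0.06 and 0.06 m and z of chip4 in the frame of pan between -0.01 and 0.055 m and x of chip5 in the frame of pan between -0.092 and 0.092 m and y of chip5 in the frame of pan between -0.06 and 0.06 m and z of chip5 in the frame of pan between -0.01 and 0.055 m and x of chip6 in the frame of pan between -0.092 and 0.092 m and y of chip6 in the frame of pan between -0.06 and 0.06 m and z of chip6 in the frame of pan between -0.01 and 0.055 m), for 0.2 s.
2. every sample can stands in the row on the plate, label to the reader (x of can1 in the frame of plate between -0.03 and 0.03 m and y of can1 in the frame of plate between -0.175 and 0.175 m and z of can1 in the frame of plate between 0.054 and 0.066 m and angle between each of can1, can2, can3, can4's own z axis and vertical below 0.1 rad and angle between the x axis of each of can1, can2, can3, can4 and the x axis of reader, either way round below 0.3 rad and x of reader_window in the frame of can1 above 0 m and linear speed of each of can1, can2, can3, can4 below 0.03 m/s and x of can2 in the frame of plate between -0.03 and 0.03 m and y of can2 in the frame of plate between -0.175 and 0.175 m and z of can2 in the frame of plate between 0.054 and 0.066 m and x of reader_window in the frame of can2 above 0 m and x of can3 in the frame of plate between -0.03 and 0.03 m and y of can3 in the frame of plate between -0.175 and 0.175 m and z of can3 in the frame of plate between 0.054 and 0.066 m and x of reader_window in the frame of can3 above 0 m and x of can4 in the frame of plate between -0.03 and 0.03 m and y of can4 in the frame of plate between -0.175 and 0.175 m and z of can4 in the frame of plate between 0.054 and 0.066 m and x of reader_window in the frame of can4 above 0 m), for 0.2 s.
3. the read key has been pressed fully down (value of joint readkey above 0.0048 m), for 0.02 s.
At the end, for the whole second after the job is handed in: All chips lie in the pan. All cans stand upright on the plate, within 30 mm of its long middle line and 175 mm of its centre, labels within 0.3 rad of square to the window. The scraper stands in its rest, within 22 mm of its centre in x and y. The read key is up (all of step 1 and all of step 2 and x of scraper in the frame of rest between -0.022 and 0.022 m and y of scraper in the frame of rest between -0.022 and 0.022 m and z of scraper in the frame of rest between 0.024 and 0.036 m and angle between scraper's own z axis and vertical below 0.1 rad and linear speed of scraper below 0.03 m/s and value of joint readkey below 0.002 m); the robot touches nothing.
It fails at once if the fingers or the arm touched a chip on the plate ((contact force between any of the fingers, the arm and chip1 above 0.5 N and x of chip1 in the frame of plate between -0.08 and 0.08 m and y of chip1 in the frame of plate between -0.185 and 0.185 m and z of chip1 in the frame of plate between 0.05 and 0.09 m) or (contact force between any of the fingers, the arm and chip2 above 0.5 N and x of chip2 in the frame of plate between -0.08 and 0.08 m and y of chip2 in the frame of plate between -0.185 and 0.185 m and z of chip2 in the frame of plate between 0.05 and 0.09 m) or (contact force between any of the fingers, the arm and chip3 above 0.5 N and x of chip3 in the frame of plate between -0.08 and 0.08 m and y of chip3 in the frame of plate between -0.185 and 0.185 m and z of chip3 in the frame of plate between 0.05 and 0.09 m) or (contact force between any of the fingers, the arm and chip4 above 0.5 N and x of chip4 in the frame of plate between -0.08 and 0.08 m and y of chip4 in the frame of plate between -0.185 and 0.185 m and z of chip4 in the frame of plate between 0.05 and 0.09 m) or (contact force between any of the fingers, the arm and chip5 above 0.5 N and x of chip5 in the frame of plate between -0.08 and 0.08 m and y of chip5 in the frame of plate between -0.185 and 0.185 m and z of chip5 in the frame of plate between 0.05 and 0.09 m) or (contact force between any of the fingers, the arm and chip6 above 0.5 N and x of chip6 in the frame of plate between -0.08 and 0.08 m and y of chip6 in the frame of plate between -0.185 and 0.185 m and z of chip6 in the frame of plate between 0.05 and 0.09 m)).
It fails at once if a bystander (dish, bottle, finished mount) was moved by more than 40 mm (distance of any of dish, bottle, mount from where it was at the start of the episode above 0.04 m).
Of can1, can2, can3, can4 only 3 to 4 are there at a start; the rules pass over those that are not, and their reading is None.
Of chip1, chip2, chip3, chip4, chip5, chip6 only 3 to 6 are there at a start; the rules pass over those that are not, and their reading is None.
At some moment in a run one of can1, can2, can3, can4 may be knocked a few centimetres aside while the robot is not near it.
Once in a run the grip may slacken for a moment while it holds something.
It also fails if it takes over 210 s, if anything falls off the work surface, if the arm or the gripper's body presses on something with over 40 N, if the wrist force passes 120 N, or if a joint passes its speed limit or range.

## Working session

There is one attempt and no reset: what is moved stays moved. The work goes in short steps, Python scripts to look and compute and a tool call to move; the robot and the scene stay as the last step left them, time stands still between calls to the robot, and variables do not carry over. Pictures are saved under pics/ and viewed, and the job is handed in when it is done.

Besides the shell and the picture viewer there is one more tool, called after "Emit:" in YAML: its name, and indented under it one key for each argument. play_rows: Moves the arm, as the interface text tells. Its arguments: {"type":"object","properties":{"deltas":{"type":"array"},"squeeze":{"type":"number"}},"required":["deltas"]}

```bash
ls; mkdir -p pics
cat > h.py <<'E'
import numpy as np, cv2, json
from plant import status, vision, order
def cam(n):
    m=vision.camera_model(n); f=192/np.tan(np.radians(m['fov_y'])/2)
    return f,m['cx'],m['cy'],np.array(m['camera_from_world'])
def px2w_depth(n,u,v,d):
    f,cx,cy,T=cam(n); p=np.array([(u-cx)*d/f,(v-cy)*d/f,d,1.0]); return (np.linalg.inv(T)@p)[:3]
def px2w_z(n,u,v,z):
    f,cx,cy,T=cam(n); Ti=np.linalg.inv(T); r=Ti[:3,:3]@np.array([(u-cx)/f,(v-cy)/f,1.]); c=Ti[:3,3]
    return c+r*(z-c[2])/r[2]
def w2px(n,p):
    f,cx,cy,T=cam(n); q=T@np.append(p,1.); return np.array([f*q[0]/q[2]+cx,f*q[1]/q[2]+cy])
def cloud(n,D):
    f,cx,cy,T=cam(n); v,u=np.mgrid[0:384,0:512]; P=np.stack([(u-cx)*D/f,(v-cy)*D/f,D,np.ones_like(D)],-1)
    return (P@np.linalg.inv(T).T)[...,:3]
def snap(n,name):
    I,D=vision.get_image(n); np.savez('last_%s.npz'%n,I=I,D=D)
    cv2.imwrite('pics/%s.png'%name,cv2.cvtColor(I,cv2.COLOR_RGB2BGR)); return I,D
E
python3 - <<'E'
from h import *
for n in('top','side'):
    snap(n,n+'0'); m=vision.camera_model(n); print(n,m['fov_y'],m['cx'],m['cy'],np.linalg.inv(np.array(m['camera_from_world'])).round(3).tolist())
print(status.observe())
E
```

```text
pics
top 56.224912864389445 253.87377377618103 199.06418145401778 [[-0.026, -0.991, 0.134, 0.401], [-0.999, 0.03, 0.034, -0.015], [-0.037, -0.133, -0.99, 1.162], [0.0, 0.0, 0.0, 1.0]]
side 48.2531074492075 251.44048473295948 193.74562748853725 [[-0.843, -0.389, 0.372, 0.088], [-0.538, 0.593, -0.599, 0.745], [0.012, -0.705, -0.709, 0.984], [0.0, 0.0, 0.0, 1.0]]
{'time_s': 0.1, 'joint_positions': array([-1.40009907e+00,  2.21126026e-01,  1.52752818e+00,  9.10293067e-06,
        1.39469796e+00, -1.26090037e-01]), 'dq': array([-0.00183261, -0.00171776, -0.00185641, -0.00066642,  0.00129458,
       -0.00023225]), 'tau': array([ 2.03412354e-03, -4.98245215e+01, -3.90545332e+01, -1.15865241e-04,
        5.71259487e-03, -5.14659078e-06]), 'ee_pos': array([ 0.18269094, -0.59712197,  0.23030513]), 'orientation': array([ 9.89009588e-01,  1.47848775e-01, -1.51409127e-05, -8.79639963e-04]), 'wrist_force': array([ 0.22502721, -0.25735156, -0.42659309]), 'moment': array([ 6.34506148e-02, -4.96238916e-06, -1.65732643e-02]), 'gripper_width': 0.08549494127638757}
```

View pics/top0.png

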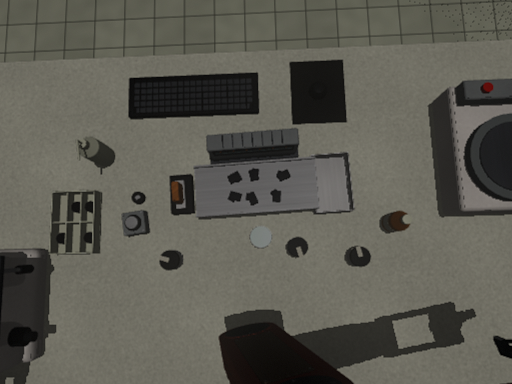

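View pics/side0.png

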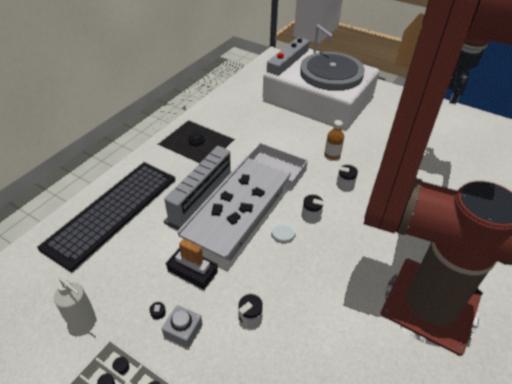

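The top view shows the plate at px (255,188) with six chips, the pan on the right (335,183) and the rest with the scraper on the left (181,193). There are three cans at (171,260), (297,247) and (358,256). The dish is at (261,237), the key at (134,222), the mount at (138,198) and the bottle at (400,220).

Run:
```python
from h import *
I,D=vision.get_image('top'); P=cloud('top',D); np.savez('last_top.npz',I=I,D=D)
for nm in ['plate','pan','rest','scraper','reader','readkey','can1','chip1','dish','bottle','mount']:
    for r in vision.regions_of('top',nm)[:8]:
        if r['score']<0.3: continue
        m=r['pixels']&(D>0); q=P[m]; 
        if len(q)<5: continue
        zt=np.percentile(q[:,2],90); t=q[q[:,2]>zt-0.008]
        (c,s,a)=cv2.minAreaRect((t[:,:2]*1000).astype(np.float32))
        print(nm,round(r['score'],2),np.round(r['point']),m.sum(),'med',np.median(q,0).round(3),'ztop',zt.round(3),'rect',np.round(c),np.round(s),round(a,1))
```

```text
plate 0.64 [256. 184.] 5872 med [0.588 0.012 0.06 ] ztop 0.065 rect [588.  18.] [163. 380.] 2.6
pan 0.85 [334. 181.] 2120 med [ 0.603 -0.233  0.004] ztop 0.034 rect [ 599. -222.] [186. 120.] 2.2
rest 0.75 [184. 197.] 555 med [0.566 0.241 0.031] ztop 0.037 rect [578. 258.] [125.  71.] 2.6
scraper 0.87 [178. 195.] 385 med [0.571 0.248 0.085] ztop 0.12 rect [573. 256.] [58. 22.] 2.2
reader 0.83 [254. 146.] 2635 med [0.706 0.022 0.11 ] ztop 0.114 rect [723.  23.] [ 55. 279.] 2.1
readkey 0.33 [172. 259.] 380 med [0.371 0.281 0.064] ztop 0.067 rect [370. 287.] [57. 58.] 45.9
can1 0.77 [299. 248.] 345 med [ 0.397 -0.106  0.064] ztop 0.067 rect [ 399. -105.] [57. 57.] 88.4
can1 0.69 [170. 260.] 384 med [0.371 0.283 0.064] ztop 0.067 rect [371. 287.] [59. 58.] 36.3
can1 0.64 [357. 255.] 401 med [ 0.368 -0.284  0.063] ztop 0.067 rect [ 368. -289.] [58. 58.] 46.3
chip1 0.66 [234. 196.] 116 med [0.557 0.083 0.073] ztop 0.076 rect [558.  83.] [36. 29.] 75.1
chip1 0.56 [255. 174.] 97 med [0.627 0.023 0.072] ztop 0.075 rect [626.  22.] [28. 36.] 86.8
chip1 0.54 [250. 199.] 107 med [0.55  0.031 0.074] ztop 0.076 rect [550.  31.] [38. 27.] 24.8
chip1 0.48 [280. 174.] 86 med [ 0.62  -0.068  0.073] ztop 0.076 rect [620. -67.] [25. 35.] 14.2
chip1 0.43 [249. 146.] 2582 med [0.706 0.021 0.11 ] ztop 0.114 rect [723.  24.] [ 54. 278.] 2.7
chip1 0.42 [279. 196.] 107 med [ 0.558 -0.045  0.072] ztop 0.074 rect [558. -43.] [27. 34.] 81.6
chip1 0.39 [171. 260.] 404 med [0.371 0.283 0.064] ztop 0.067 rect [369. 288.] [61. 57.] 89.0
dish 0.94 [258. 237.] 377 med [0.435 0.008 0.017] ztop 0.019 rect [434.   7.] [67. 68.] 61.7
bottle 0.68 [396. 223.] 491 med [ 0.467 -0.392  0.094] ztop 0.138 rect [ 469. -405.] [25. 25.] 64.3
mount 0.52 [135. 200.] 135 med [0.571 0.401 0.022] ztop 0.025 rect [572. 404.] [36. 39.] 2.5
```

Run:
```python
import cv2
a=cv2.imread('pics/top0.png')[130:280,110:420]
cv2.imwrite('pics/crop0.png',cv2.resize(a,None,fx=2.5,fy=2.5,interpolation=cv2.INTER_CUBIC))
```

```text
(no output)
```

View pics/crop0.png

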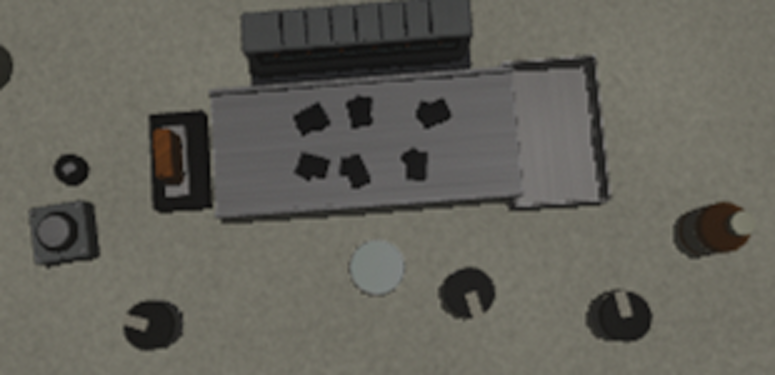

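Add to h.py:
```python
from scipy.spatial.transform import Rotation as R
def go(x,y,z,yaw=None):
    "print tool-frame shift(cm)/turn to reach TCP (x,y,z) mm pointing down with tool-x yaw"
    s=status.observe(); Rm=R.from_quat(s['orientation']); X=Rm.as_matrix()[:,0]; y0=np.arctan2(X[1],X[0])
    if yaw is None: yaw=y0
    T=R.from_matrix(np.array([[np.cos(yaw),np.sin(yaw),0],[np.sin(yaw),-np.cos(yaw),0],[0,0,-1]]).T)
    T=R.from_matrix(np.column_stack([[np.cos(yaw),np.sin(yaw),0],[np.sin(yaw),-np.cos(yaw),0],[0,0,-1]]))
    d=np.array([x,y,z])/1000-s['ee_pos']
    print('t',round(s['time_s'],2),'pos',(s['ee_pos']*1000).round(1),'yaw',round(y0,3),'w',round(s['gripper_width']*1000,1),'F',s['wrist_force'].round(1))
    print(' shift now-axes cm',(Rm.inv().apply(d)*100).round(2),' after-turn axes',(T.inv().apply(d)*100).round(2),' turn',(Rm.inv()*T).as_rotvec().round(3))
PC=np.array([588.5,18.]);PSI=0.042
def pl(x,y): c,s=np.cos(PSI),np.sin(PSI); return PC+np.array([c*x-s*y,s*x+c*y])
```

```text
(no output)
```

Emit:
play_rows:
  deltas:
    - [0,0,0,0,0,0.085,5]
    - [0,0,0,0,0,0.085,5]
    - [0,0,0,0,0,0.085,5]
    - [2.0,-3.4,0,0,0,0,5]
    - [2.0,-3.4,0,0,0,0,5]
  squeeze: 70

```text
time_s: 1.12
ee_pos: [0.2176, -0.5319, 0.2298]
orientation: [1.0, 0.011, -0.001, 0.001]
wrist_force: [1.4, 0.6, 0.8]
gripper_width: 0.05
```

Run:
```python
from h import *
go(574,257,200,0.042)
```

```text
t 1.12 pos [ 217.6 -531.9  229.8] yaw 0.022 w 50.0 F [1.4 0.6 0.8]
 shift now-axes cm [ 37.38 -78.08   2.82]  after-turn axes [ 38.92 -77.32   2.98]  turn [ 0.001  0.002 -0.02 ]
```

Emit:
play_rows:
  deltas:
    - [1.9,-3.6,0,0,0,-0.01,5]
    - [1.9,-3.6,0,0,0,-0.01,5]
    - [1.9,-3.6,0,0,0,0,5]
    - [1.9,-3.6,0,0,0,0,5]
    - [1.9,-3.6,0,0,0,0,5]

```text
time_s: 1.53
ee_pos: [0.3071, -0.3435, 0.2286]
orientation: [1.0, 0.019, -0.0, 0.001]
wrist_force: [1.5, -0.5, -0.7]
gripper_width: 0.0504
```

Emit:
play_rows:
  deltas:
    - [1.9,-3.6,0,0,0,0,5]
    - [1.9,-3.6,0,0,0,0,5]
    - [1.9,-3.6,0,0,0,0,5]
    - [1.9,-3.6,0,0,0,0,5]
    - [1.9,-3.6,0,0,0,0,5]

```text
time_s: 1.95
ee_pos: [0.3959, -0.1549, 0.2298]
orientation: [1.0, 0.017, 0.002, 0.003]
wrist_force: [0.9, -0.7, 0.1]
gripper_width: 0.0502
```

Emit:
play_rows:
  deltas:
    - [1.9,-3.6,0,0,0,0,5]
    - [1.9,-3.6,0,0,0,0,5]
    - [1.9,-3.6,0,0,0,0,5]
    - [1.9,-3.6,0,0,0,0,5]
    - [1.9,-3.6,0,0,0,0,5]

```text
time_s: 2.37
ee_pos: [0.4852, 0.0338, 0.2319]
orientation: [1.0, 0.017, 0.005, 0.004]
wrist_force: [1.5, -0.7, 0.3]
gripper_width: 0.0493
```

Run:
```python
from h import *
go(574,257,200,0.042)
```

```text
t 2.37 pos [485.2  33.8 231.9] yaw 0.035 w 49.3 F [ 1.5 -0.7  0.3]
 shift now-axes cm [  9.61 -22.03   3.12]  after-turn axes [  9.81 -21.93   3.19]  turn [ 0.008 -0.011 -0.007]
```

Emit:
play_rows:
  deltas:
    - [1.6,-3.7,0,0.004,-0.005,-0.007,5]
    - [1.6,-3.7,0,0.004,-0.005,0,5]
    - [1.6,-3.7,0,0,0,0,5]
    - [1.6,-3.7,0,0,0,0,5]
    - [1.6,-3.5,0,0,0,0,5]

```text
time_s: 2.78
ee_pos: [0.5589, 0.2277, 0.2331]
orientation: [1.0, 0.022, 0.002, -0.0]
wrist_force: [0.7, -0.0, -0.0]
gripper_width: 0.0501
```

Emit:
play_rows:
  deltas:
    - [1,-3,0,0,0,0,5]
    - [0.3,-0.3,1,0,0,0,5]
    - [0,0,1,0,0,0,5]

```text
time_s: 3.03
ee_pos: [0.5732, 0.2714, 0.2146]
orientation: [1.0, 0.026, 0.005, -0.002]
wrist_force: [-0.6, 0.3, -1.2]
gripper_width: 0.05
```

Run:
```python
from h import *
I,D=snap('top','t1'); snap('side','s1'); go(574,257,71,0.042)
P=cloud('top',D)
for r in vision.regions_of('top','scraper')[:1]:
        m=r['pixels']&(D>0); q=P[m]; q=q[(q[:,2]>.08)&(q[:,2]<.13)];print(len(q),np.median(q,0))
```

```text
t 3.13 pos [571.3 269.3 212.5] yaw 0.05 w 50.2 F [-0.5 -1.   0.4]
 shift now-axes cm [ 0.13  1.28 14.15]  after-turn axes [ 0.22  1.24 14.15]  turn [-0.002 -0.006  0.008]
180 [0.56779039 0.25090646 0.11666791]
```

View pics/s1.png

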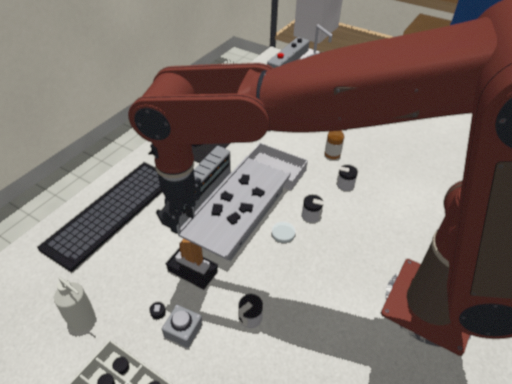

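Emit:
play_rows:
  deltas:
    - [0.2,1.2,1,0,-0.006,0.008,5]
    - [0,0,3,0,0,0,5]
    - [0,0,3,0,0,0,5]
    - [0,0,0,0,0,0,5]

```text
time_s: 3.52
ee_pos: [0.5768, 0.249, 0.1446]
orientation: [1.0, 0.017, 0.003, -0.001]
wrist_force: [-1.2, -0.3, -1.6]
gripper_width: 0.05
```

Run:
```python
from h import *
go(574,257,71,0.042)
```

```text
t 3.52 pos [576.8 249.  144.6] yaw 0.033 w 50.0 F [-1.2 -0.3 -1.6]
 shift now-axes cm [-0.3  -0.8   7.36]  after-turn axes [-0.24 -0.81  7.36]  turn [-0.002 -0.006 -0.009]
```

Emit:
play_rows:
  deltas:
    - [-0.1,-0.4,0.5,0,0,0,5]
    - [-0.1,-0.2,0.5,0,0,0,5]
    - [0,0,1,0,0,-0.004,5]
    - [0,0,0,0,0,0,5]

```text
time_s: 3.85
ee_pos: [0.5761, 0.2507, 0.1262]
orientation: [1.0, 0.016, 0.004, -0.001]
wrist_force: [-0.3, 0.4, -1.2]
gripper_width: 0.0499
```

Run:
```python
from h import *
go(574,257,71,0.042)
I,D=snap('side','s2')
cv2.imwrite('pics/s2c.png',cv2.resize(cv2.cvtColor(I[150:310,110:270],cv2.COLOR_RGB2BGR),None,fx=4,fy=3.5))
```

```text
t 3.85 pos [576.1 250.7 126.2] yaw 0.031 w 49.9 F [-0.3  0.4 -1.2]
 shift now-axes cm [-0.23 -0.63  5.52]  after-turn axes [-0.18 -0.64  5.52]  turn [-0.002 -0.008 -0.011]
```

View pics/s2c.png

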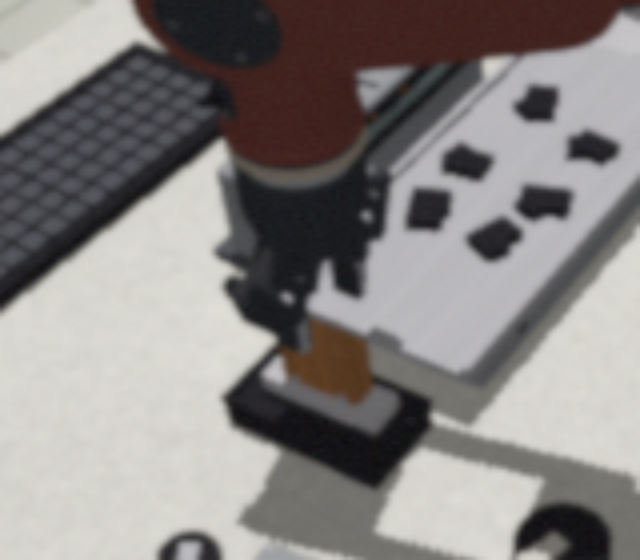

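Fingers straddle the wooden grip at crop (325,350); nudging +y and descending.

Emit:
play_rows:
  deltas:
    - [-0.2,-0.6,0,0,0,-0.01,5]
    - [-0.2,-0.5,0,0,0,-0.01,5]
    - [0,0,2,0,-0.008,0,5]
    - [0,0,2,0,0,0,5]
    - [0,0,1,0,0,0,5]

```text
time_s: 4.32
ee_pos: [0.578, 0.267, 0.0855]
orientation: [1.0, 0.028, 0.008, -0.003]
wrist_force: [-0.7, 0.5, -0.7]
gripper_width: 0.0502
```

Run:
```python
from h import *
go(574,257,71,0.042)
```

```text
t 4.32 pos [578.  267.   85.5] yaw 0.056 w 50.2 F [-0.7  0.5 -0.7]
 shift now-axes cm [-0.48  0.99  1.43]  after-turn axes [-0.44  0.99  1.45]  turn [-0.007 -0.017  0.015]
```

Emit:
play_rows:
  deltas:
    - [0,0,0,0,0,0,5]
    - [0,0,0,0,0,0,5]

```text
time_s: 4.48
ee_pos: [0.5765, 0.2678, 0.0838]
orientation: [1.0, 0.029, 0.007, -0.003]
wrist_force: [-0.7, -0.2, 0.7]
gripper_width: 0.0501
```

Run:
```python
from h import *
go(574,257,71,0.042)
print(status.observe()['dq'])
```

```text
t 4.48 pos [576.5 267.8  83.8] yaw 0.058 w 50.1 F [-0.7 -0.2  0.7]
 shift now-axes cm [-0.34  1.07  1.27]  after-turn axes [-0.3   1.07  1.28]  turn [-0.006 -0.014  0.016]
[ 0.00788585  0.0057309   0.00247049 -0.00113671  0.00074541 -0.00053177]
```

Emit:
play_rows:
  deltas:
    - [-0.3,0.9,0,0,-0.01,0.014,5]
    - [0,0,0,0,0,0,5]
    - [0,0,0,0,0,0,5]

```text
time_s: 4.73
ee_pos: [0.5747, 0.2587, 0.0862]
orientation: [1.0, 0.022, 0.003, -0.003]
wrist_force: [-0.3, -0.3, 0.9]
gripper_width: 0.0499
```

Run:
```python
from h import *
go(574,257,71,0.042)
```

```text
t 4.73 pos [574.7 258.7  86.2] yaw 0.044 w 49.9 F [-0.3 -0.3  0.9]
 shift now-axes cm [-0.09  0.18  1.52]  after-turn axes [-0.08  0.17  1.52]  turn [-0.006 -0.005  0.002]
```

Emit:
play_rows:
  deltas:
    - [-0.1,0.2,1.5,-0.006,-0.005,0,5]
    - [0,0,0,0,0,0,5]
    - [0,0,0,0,0,0,1.5]
    - [0,0,0,0,0,0,1.5]
    - [0,0,0,0,0,0,1.5]

```text
time_s: 5.15
ee_pos: [0.5753, 0.2561, 0.0716]
orientation: [1.0, 0.021, 0.002, -0.0]
wrist_force: [-0.0, -0.4, 3.3]
gripper_width: 0.0212
```

Emit:
play_rows:
  deltas:
    - [0,0,0,0,0,0,1.5]
    - [0,0,0,0,0,0,1.5]
    - [0,0,0,0,0,0,1.5]
    - [0,0,0,0,0,0,1.5]

```text
time_s: 5.48
ee_pos: [0.5753, 0.2562, 0.0717]
orientation: [1.0, 0.022, 0.001, -0.0]
wrist_force: [0.4, 0.5, -0.9]
gripper_width: 0.0211
```

Run:
```python
from h import *
go(574,257,71,0.042)
```

```text
t 5.48 pos [575.3 256.2  71.7] yaw 0.043 w 21.1 F [ 0.4  0.5 -0.9]
 shift now-axes cm [-0.12 -0.09  0.07]  after-turn axes [-0.12 -0.09  0.07]  turn [-0.    -0.003  0.001]
```

Emit:
play_rows:
  deltas:
    - [0,0,-2.5,0,0,0,1.5]
    - [0,0,-2.0,0,0,0,1.5]
    - [0,0,0,0,0,0,1.5]
    - [0,0,0,0,0,0,1.5]

```text
time_s: 5.82
ee_pos: [0.5729, 0.2557, 0.1149]
orientation: [1.0, 0.022, -0.001, 0.0]
wrist_force: [-0.5, -1.0, -1.3]
gripper_width: 0.0215
```

Run:
```python
from h import *
go(*pl(28,150),120,0.042)
```

```text
t 5.82 pos [572.9 255.7 114.9] yaw 0.043 w 21.5 F [-0.5 -1.  -1.3]
 shift now-axes cm [ 3.35  8.82 -0.51]  after-turn axes [ 3.36  8.82 -0.51]  turn [0.001 0.002 0.001]
```

Emit:
play_rows:
  deltas:
    - [1.5,3.5,-0.5,0,0,0,1.5]
    - [1.5,3.5,0,0,0,0,1.5]
    - [0,0,0,0,0,0,1.5]
    - [0,0,0,0,0,0,1.5]

```text
time_s: 6.15
ee_pos: [0.6048, 0.1865, 0.1156]
orientation: [1.0, 0.024, -0.003, 0.0]
wrist_force: [0.3, 0.1, -1.0]
gripper_width: 0.0216
```

Run:
```python
from h import *
go(*pl(27,150),105,0.042)
```

```text
t 6.15 pos [604.8 186.5 115.6] yaw 0.047 w 21.6 F [ 0.3  0.1 -1. ]
 shift now-axes cm [0.36 1.77 1.06]  after-turn axes [0.36 1.77 1.06]  turn [0.    0.006 0.005]
```

Emit:
play_rows:
  deltas:
    - [0.35,1.8,0,0,0.006,0.005,1.5]
    - [0,0,0,0,0,0,1.5]
    - [0,0,1.3,0,0,0,1.5]
    - [0,0,0,0,0,0,1.5]
    - [0,0,0,0,0,0,1.5]

```text
time_s: 6.57
ee_pos: [0.6095, 0.1697, 0.1002]
orientation: [1.0, 0.021, 0.001, -0.0]
wrist_force: [-2.8, -4.4, 6.2]
gripper_width: 0.0212
```

Run:
```python
from h import *
go(*pl(27,150),102,0.042)
I,D=snap('side','s3')
cv2.imwrite('pics/s3c.png',cv2.resize(cv2.cvtColor(I[120:290,130:320],cv2.COLOR_RGB2BGR),None,fx=3.5,fy=3.5))
```

```text
t 6.57 pos [609.5 169.7 100.2] yaw 0.042 w 21.2 F [-2.8 -4.4  6.2]
 shift now-axes cm [-0.04  0.07 -0.18]  after-turn axes [-0.04  0.07 -0.18]  turn [-0.    -0.002 -0.   ]
```

View pics/s3c.png

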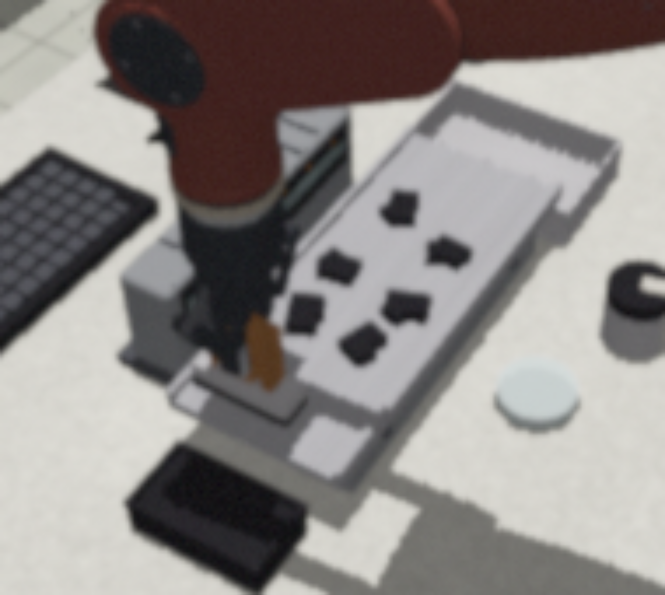

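Emit:
play_rows:
  deltas:
    - [0,1.5,0.05,0,0,0,1.5]
    - [0,2,0.05,0,0,0,1.5]
    - [0,2,0.05,0,0,0,1.5]
    - [0,2,0.05,0,0,0,1.5]
    - [0,2,0.05,0,0,0,1.5]

```text
time_s: 7.03
ee_pos: [0.6167, 0.0871, 0.1006]
orientation: [1.0, 0.026, 0.007, -0.008]
wrist_force: [0.2, 6.0, 6.1]
gripper_width: 0.0208
```

Run:
```python
from h import *
go(*pl(27,-190),100,0.042)
```

```text
t 7.03 pos [616.7  87.1 100.6] yaw 0.051 w 20.8 F [0.2 6.  6.1]
 shift now-axes cm [-0.65 25.78 -0.33]  after-turn axes [-0.41 25.79  0.06]  turn [-0.015 -0.014  0.01 ]
```

Emit:
play_rows:
  deltas:
    - [-0.4,2,0.05,-0.01,-0.01,0.01,1.5]
    - [-0.1,2,0.05,-0.01,0,0,1.5]
    - [0,2,0.05,0,0,0,1.5]
    - [0,2,0.05,0,0,0,1.5]

```text
time_s: 7.37
ee_pos: [0.6179, 0.012, 0.1004]
orientation: [1.0, 0.022, 0.006, -0.002]
wrist_force: [-0.1, 5.4, 7.3]
gripper_width: 0.0213
```

Run:
```python
from h import *
go(*pl(27,-190),100,0.042)
snap('top','t4')
I,D=snap('side','s4')
cv2.imwrite('pics/s4c.png',cv2.resize(cv2.cvtColor(I[120:290,130:320],cv2.COLOR_RGB2BGR),None,fx=3.5,fy=3.5))
```

```text
t 7.37 pos [617.9  12.  100.4] yaw 0.044 w 21.3 F [-0.1  5.4  7.3]
 shift now-axes cm [-0.26 18.28 -0.04]  after-turn axes [-0.22 18.28  0.04]  turn [-0.004 -0.012  0.002]
```

View pics/s4c.png

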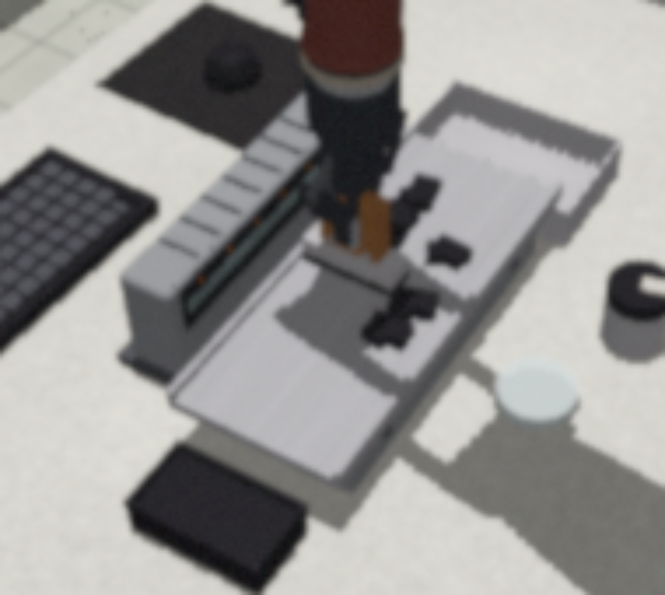

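Emit:
play_rows:
  deltas:
    - [-0.2,2,0,0,-0.01,0,1.5]
    - [-0.1,2,0,0,0,0,1.5]
    - [0,2,0.05,0,0,0,1.5]
    - [0,2,0,0,0,0,1.5]
    - [0,2,0,0,0,0,1.5]

```text
time_s: 7.88
ee_pos: [0.6221, -0.083, 0.1004]
orientation: [1.0, 0.025, 0.004, -0.006]
wrist_force: [0.6, 3.7, 5.4]
gripper_width: 0.0211
```

Run:
```python
from h import *
go(*pl(27,-190),100,0.042)
I,D=snap('side','s5')
cv2.imwrite('pics/s5c.png',cv2.resize(cv2.cvtColor(I[120:290,130:320],cv2.COLOR_RGB2BGR),None,fx=3.5,fy=3.5))
```

```text
t 7.88 pos [622.1 -83.  100.4] yaw 0.05 w 21.1 F [0.6 3.7 5.4]
 shift now-axes cm [-0.3   8.77 -0.06]  after-turn axes [-0.23  8.77  0.04]  turn [-0.012 -0.008  0.008]
```

View pics/s5c.png

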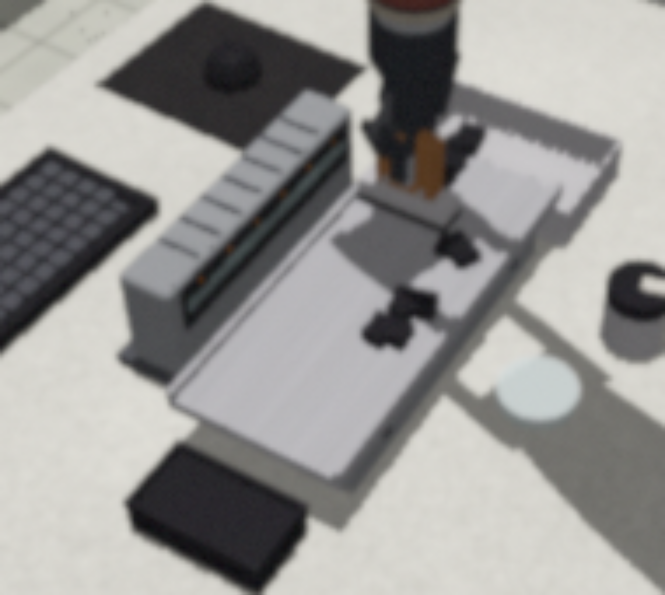

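Emit:
play_rows:
  deltas:
    - [-0.2,2,0,-0.01,-0.008,0.008,1.5]
    - [-0.1,2,0,0,0,0,1.5]
    - [0,2,0,0,0,0,1.5]
    - [0,2,0,0,0,0,1.5]
    - [0,1.5,0,0,0,0,1.5]

```text
time_s: 8.35
ee_pos: [0.626, -0.174, 0.1001]
orientation: [1.0, 0.023, 0.002, -0.005]
wrist_force: [-0.8, 2.3, 4.9]
gripper_width: 0.021
```

Run:
```python
from h import *
go(*pl(27,-192),100,0.042)
I,D=snap('side','s6')
cv2.imwrite('pics/s6c.png',cv2.resize(cv2.cvtColor(I[120:290,130:320],cv2.COLOR_RGB2BGR),None,fx=3.5,fy=3.5))
```

```text
t 8.35 pos [ 626.  -174.   100.1] yaw 0.045 w 21.0 F [-0.8  2.3  4.9]
 shift now-axes cm [-0.24 -0.14  0.01]  after-turn axes [-0.24 -0.14  0.01]  turn [-0.01  -0.005  0.003]
```

View pics/s6c.png

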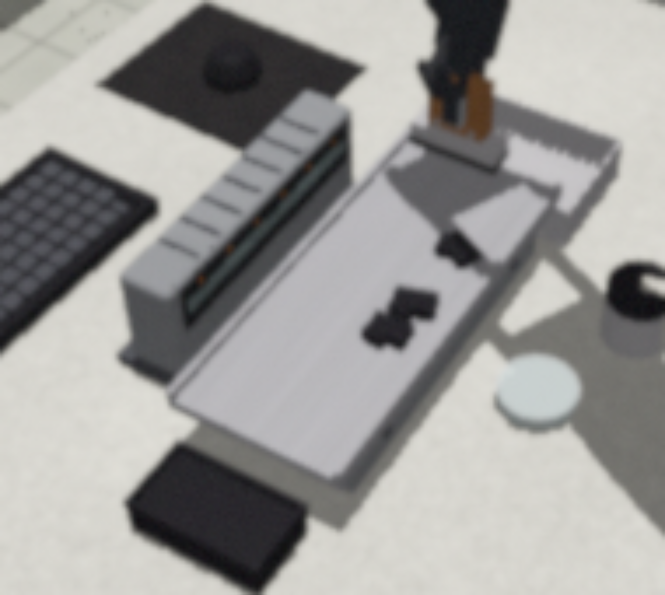

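Emit:
play_rows:
  deltas:
    - [0,0,-3,0,0,0,1.5]
    - [0,0,-2,0,0,0,1.5]
    - [-0.7,-3.8,0,0,0,0,1.5]
    - [-0.7,-3.8,0,0,0,0,1.5]
    - [-0.7,-3.8,0,0,0,0,1.5]

```text
time_s: 8.82
ee_pos: [0.5973, -0.0654, 0.1448]
orientation: [1.0, 0.017, -0.001, -0.005]
wrist_force: [1.2, 0.7, -1.6]
gripper_width: 0.0213
```

Emit:
play_rows:
  deltas:
    - [-0.7,-3.8,0,0,0,0,1.5]
    - [-0.7,-3.8,0,0,0,0,1.5]
    - [-0.7,-3.8,0,0,0,0,1.5]
    - [-0.7,-3.8,0,0,0,0,1.5]
    - [0,0,0,0,0,0,1.5]

```text
time_s: 9.23
ee_pos: [0.5539, 0.1025, 0.1383]
orientation: [1.0, 0.019, -0.007, -0.007]
wrist_force: [1.0, -0.4, -1.5]
gripper_width: 0.021
```

Run:
```python
from h import *
go(*pl(-27,140),140,0.042)
I,D=snap('top','t6')
cv2.imwrite('pics/t6c.png',cv2.resize(cv2.cvtColor(I[130:280,110:420],cv2.COLOR_RGB2BGR),None,fx=2.5,fy=2.5))
```

```text
t 9.23 pos [553.9 102.5 138.3] yaw 0.039 w 21.0 F [ 1.  -0.4 -1.5]
 shift now-axes cm [ 0.38 -5.42 -0.1 ]  after-turn axes [ 0.4  -5.41 -0.17]  turn [-0.014  0.013 -0.003]
```

View pics/t6c.png

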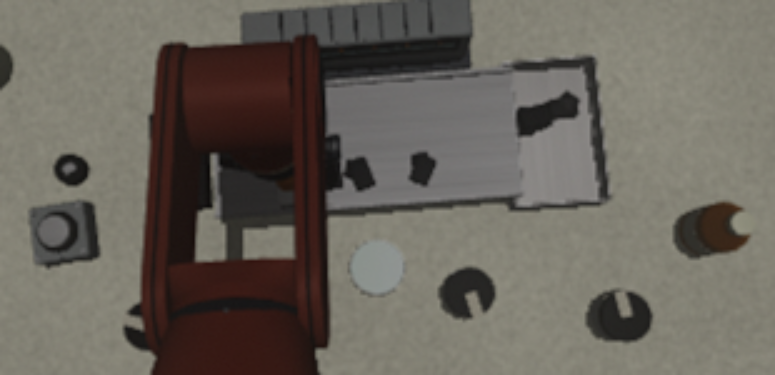

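Chips sit in the pan at (548,113), two remain on the plate at (360,173), (422,168), and a third is hidden under the arm. Second stroke next.

Emit:
play_rows:
  deltas:
    - [0.3,-2.7,0,-0.007,0.006,0,1.5]
    - [0.1,-2.4,0,-0.005,0.006,0,1.5]
    - [0,0,0,0,0,0,1.5]
    - [0,0,0,0,0,0,1.5]

```text
time_s: 9.62
ee_pos: [0.5533, 0.1532, 0.1333]
orientation: [1.0, 0.021, -0.003, 0.002]
wrist_force: [0.4, -0.1, -1.6]
gripper_width: 0.0212
```

Run:
```python
from h import *
go(*pl(-27,148),100,0.042)
```

```text
t 9.62 pos [553.3 153.2 133.3] yaw 0.042 w 21.2 F [ 0.4 -0.1 -1.6]
 shift now-axes cm [ 0.28 -1.15  3.33]  after-turn axes [ 0.25 -1.14  3.33]  turn [0.003 0.007 0.   ]
```

Emit:
play_rows:
  deltas:
    - [0.25,-1.0,1.5,0,0.007,0,1.5]
    - [0,0,0,0,0,0,1.5]
    - [0,0,0,0,0,0,1.5]

```text
time_s: 9.87
ee_pos: [0.5549, 0.161, 0.1163]
orientation: [1.0, 0.021, -0.001, 0.003]
wrist_force: [-0.0, -0.2, -0.9]
gripper_width: 0.0214
```

Run:
```python
from h import *
go(*pl(-27,148),100,0.042)
I,D=snap('side','s7')
cv2.imwrite('pics/s7c.png',cv2.resize(cv2.cvtColor(I[120:290,130:320],cv2.COLOR_RGB2BGR),None,fx=3.5,fy=3.5))
```

```text
t 9.87 pos [554.9 161.  116.3] yaw 0.042 w 21.4 F [-0.  -0.2 -0.9]
 shift now-axes cm [ 0.06 -0.38  1.63]  after-turn axes [ 0.06 -0.37  1.63]  turn [ 0.005  0.002 -0.   ]
```

View pics/s7c.png

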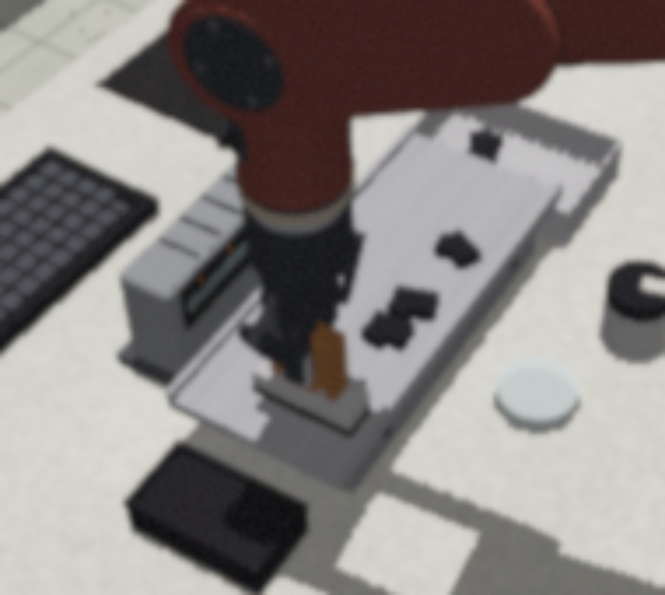

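Emit:
play_rows:
  deltas:
    - [0.1,0,1.6,0.005,0,0,1.5]
    - [0,0,0,0,0,0,1.5]
    - [0,1.5,0,0,0,0,1.5]
    - [0,2,0,0,0,0,1.5]
    - [0,2,0,0,0,0,1.5]

```text
time_s: 10.33
ee_pos: [0.5603, 0.1033, 0.1037]
orientation: [1.0, 0.021, 0.001, -0.0]
wrist_force: [0.8, -0.0, -1.3]
gripper_width: 0.0211
```

Run:
```python
from h import *
go(*pl(-26,-194),99.5,0.042)
```

```text
t 10.33 pos [560.3 103.3 103.7] yaw 0.042 w 21.1 F [ 0.8 -0.  -1.3]
 shift now-axes cm [-0.12 28.04  0.4 ]  after-turn axes [-0.14 28.04  0.42]  turn [-0.001 -0.002 -0.   ]
```

Emit:
play_rows:
  deltas:
    - [-0.1,0,0.5,0,0,0,1.5]
    - [0,0,0,0,0,0,1.5]

```text
time_s: 10.5
ee_pos: [0.561, 0.0983, 0.1009]
orientation: [1.0, 0.018, 0.002, 0.001]
wrist_force: [-0.7, -0.2, -2.1]
gripper_width: 0.0209
```

Emit:
play_rows:
  deltas:
    - [-0.1,1.5,0.05,0,0,0,1.5]
    - [-0.1,2,0.05,0,0,0,1.5]
    - [0,2,0.05,0,0,0,1.5]
    - [0,2,0.05,0,0,0,1.5]
    - [0,2,0.05,0,0,0,1.5]

```text
time_s: 10.92
ee_pos: [0.562, 0.0044, 0.1004]
orientation: [1.0, 0.02, 0.002, -0.001]
wrist_force: [1.5, 1.7, -0.4]
gripper_width: 0.0211
```

Run:
```python
from h import *
go(*pl(-26,-194),99.5,0.042)
I,D=snap('side','s8')
cv2.imwrite('pics/s8c.png',cv2.resize(cv2.cvtColor(I[120:290,130:320],cv2.COLOR_RGB2BGR),None,fx=3.5,fy=3.5))
```

```text
t 10.92 pos [562.    4.4 100.4] yaw 0.039 w 21.1 F [ 1.5  1.7 -0.4]
 shift now-axes cm [ 0.15 18.16  0.05]  after-turn axes [ 0.1  18.16  0.09]  turn [-0.002 -0.004 -0.003]
```

View pics/s8c.png

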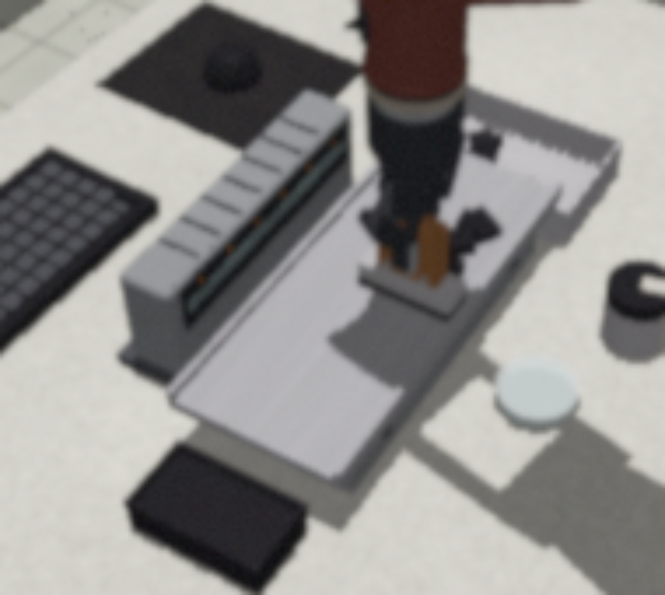

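Emit:
play_rows:
  deltas:
    - [0.1,2,0.1,0,0,0,1.5]
    - [0,2,0.05,0,0,0,1.5]
    - [0,2,0.05,0,0,0,1.5]
    - [0,2,0.05,0,0,0,1.5]
    - [0,2,0.05,0,0,0,1.5]

```text
time_s: 11.38
ee_pos: [0.5677, -0.0974, 0.1001]
orientation: [1.0, 0.02, 0.003, -0.003]
wrist_force: [0.7, 1.7, 0.9]
gripper_width: 0.0212
```

Run:
```python
from h import *
go(*pl(-26,-194),99.5,0.042)
```

```text
t 11.38 pos [567.7 -97.4 100.1] yaw 0.039 w 21.2 F [0.7 1.7 0.9]
 shift now-axes cm [-0.02  7.96  0.02]  after-turn axes [-0.04  7.96  0.06]  turn [-0.005 -0.005 -0.003]
```

Emit:
play_rows:
  deltas:
    - [0,2,0.05,0,0,0,1.5]
    - [0,2,0.05,0,0,0,1.5]
    - [0,2,0.05,0,0,0,1.5]
    - [0,2,0,0,0,0,1.5]
    - [0,0,0,0,0,0,1.5]

```text
time_s: 11.8
ee_pos: [0.5718, -0.1811, 0.101]
orientation: [1.0, 0.018, 0.003, -0.003]
wrist_force: [-0.3, -0.3, -2.0]
gripper_width: 0.0211
```

Run:
```python
from h import *
go(*pl(-26,-194),99.5,0.042)
snap('top','t9')
I,D=snap('side','s9')
cv2.imwrite('pics/s9c.png',cv2.resize(cv2.cvtColor(I[120:290,130:320],cv2.COLOR_RGB2BGR),None,fx=3.5,fy=3.5))
```

```text
t 11.8 pos [ 571.8 -181.1  101. ] yaw 0.037 w 21.1 F [-0.3 -0.3 -2. ]
 shift now-axes cm [-0.1  -0.42  0.15]  after-turn axes [-0.1  -0.42  0.15]  turn [-0.006 -0.006 -0.005]
```

View pics/s9c.png

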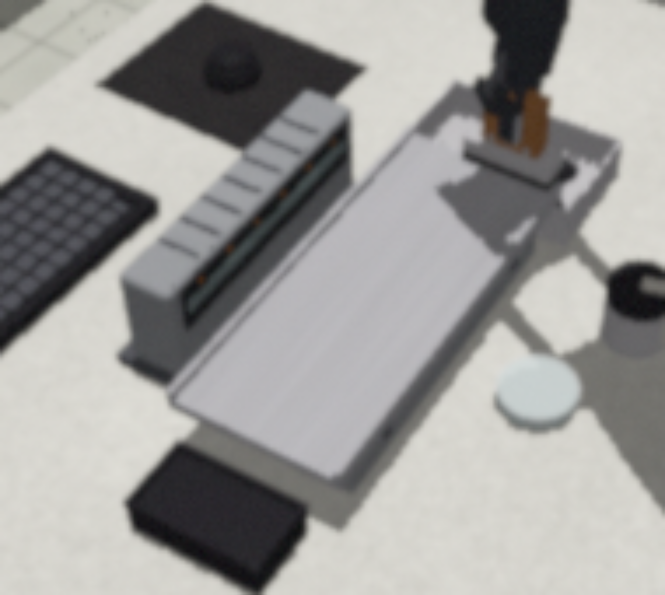

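Emit:
play_rows:
  deltas:
    - [0,0,-3,0,0,0,1.5]
    - [0,0,-2,0,0,0,1.5]
    - [0,-3.8,0,0,0,0,1.5]
    - [0,-3.8,0,0,0,0,1.5]
    - [0,-3.8,0,0,0,0,1.5]

```text
time_s: 12.32
ee_pos: [0.5656, -0.063, 0.1527]
orientation: [1.0, 0.015, 0.001, -0.005]
wrist_force: [-0.1, 0.7, -1.6]
gripper_width: 0.0214
```

Emit:
play_rows:
  deltas:
    - [0.2,-3.8,0,0,0,0,1.5]
    - [0.2,-3.8,0,0,0,0,1.5]
    - [0.2,-3.8,0,0,0,0,1.5]
    - [0.2,-3.8,0,0,0,0,1.5]
    - [0,0,0,0,0,0,1.5]

```text
time_s: 12.73
ee_pos: [0.564, 0.1086, 0.1556]
orientation: [1.0, 0.019, 0.0, -0.008]
wrist_force: [-0.5, 0.2, -1.1]
gripper_width: 0.0213
```

Run:
```python
from h import *
go(574.5,257,140,0.042)
for n in('top','side'): snap(n,n+'10')
a=cv2.imread('pics/top10.png')[130:280,110:420]; b=cv2.imread('pics/side10.png')[120:290,130:360]
cv2.imwrite('pics/m10.png',np.vstack([cv2.resize(a,(620,300)),cv2.resize(b,(620,300))]))
```

```text
t 12.73 pos [564.  108.6 155.6] yaw 0.038 w 21.3 F [-0.5  0.2 -1.1]
 shift now-axes cm [  1.61 -14.76   1.79]  after-turn axes [  1.67 -14.78   1.56]  turn [-0.016 -0.001 -0.004]
```

View pics/m10.png

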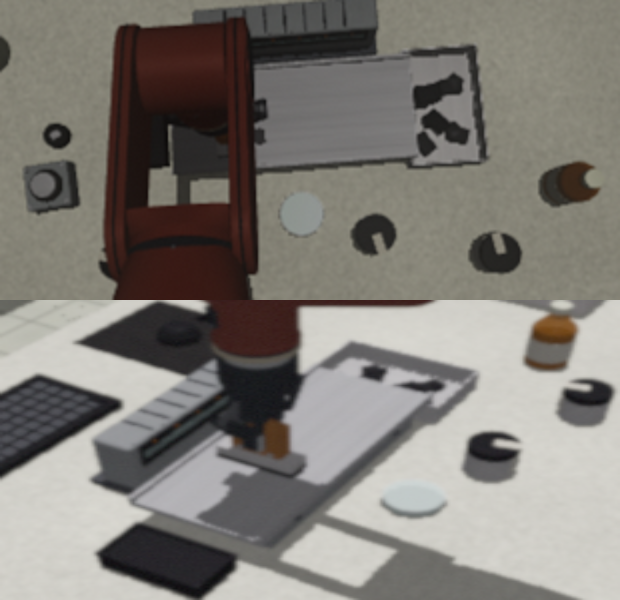

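Emit:
play_rows:
  deltas:
    - [0.5,-3.8,0,-0.008,0,-0.004,1.5]
    - [0.5,-3.8,0,-0.008,0,0,1.5]
    - [0.4,-3.5,0,0,0,0,1.5]
    - [0.2,-2,0,0,0,0,1.5]
    - [0,0,0,0,0,0,1.5]

```text
time_s: 13.25
ee_pos: [0.5754, 0.2345, 0.1549]
orientation: [1.0, 0.016, -0.0, 0.004]
wrist_force: [-0.3, -0.6, -1.6]
gripper_width: 0.0213
```

Run:
```python
from h import *
go(575,256.5,130,0.042)
```

```text
t 13.25 pos [575.4 234.5 154.9] yaw 0.033 w 21.3 F [-0.3 -0.6 -1.6]
 shift now-axes cm [ 0.03 -2.22  2.47]  after-turn axes [ 0.05 -2.2   2.49]  turn [ 0.008  0.001 -0.009]
```

Emit:
play_rows:
  deltas:
    - [0.05,-2.1,0,0.008,0,-0.009,1.5]
    - [0,0,0,0,0,0,1.5]
    - [0,0,2.5,0,0,0,1.5]
    - [0,0,0,0,0,0,1.5]
    - [0,0,0,0,0,0,1.5]

```text
time_s: 13.67
ee_pos: [0.5759, 0.2509, 0.1295]
orientation: [1.0, 0.02, -0.001, 0.001]
wrist_force: [0.8, -0.0, 0.6]
gripper_width: 0.0213
```

Run:
```python
from h import *
go(575,256.5,73,0.042)
```

```text
t 13.67 pos [575.9 250.9 129.5] yaw 0.04 w 21.3 F [ 0.8 -0.   0.6]
 shift now-axes cm [-0.06 -0.57  5.64]  after-turn axes [-0.07 -0.56  5.65]  turn [ 0.003  0.002 -0.002]
```

Emit:
play_rows:
  deltas:
    - [0.2,-0.65,0,0.003,0.002,0,1.5]
    - [0,0,0,0,0,0,1.5]
    - [0,0,3,0,0,0,1.5]
    - [0,0,0,0,0,0,1.5]
    - [0,0,0,0,0,0,1.5]

```text
time_s: 14.08
ee_pos: [0.5812, 0.2548, 0.1043]
orientation: [1.0, 0.018, 0.003, -0.0]
wrist_force: [0.2, 0.1, 0.2]
gripper_width: 0.0216
```

Run:
```python
from h import *
go(577,256.5,73,0.042)
```

```text
t 14.08 pos [581.2 254.8 104.3] yaw 0.035 w 21.6 F [0.2 0.1 0.2]
 shift now-axes cm [-0.43 -0.18  3.13]  after-turn axes [-0.41 -0.19  3.13]  turn [-0.001 -0.006 -0.007]
```

Emit:
play_rows:
  deltas:
    - [-0.35,-0.2,2.2,0,-0.006,-0.006,1.5]
    - [0,0,0,0,0,0,1.5]
    - [0,0,0.7,0,0,0,1.5]
    - [0,0,0,0,0,0,1.5]
    - [0,0,0,0,0,0,1.5]

```text
time_s: 14.5
ee_pos: [0.5816, 0.257, 0.0825]
orientation: [1.0, 0.02, 0.003, -0.001]
wrist_force: [1.0, 0.4, -0.9]
gripper_width: 0.021
```

Run:
```python
from h import *
go(577,256.5,71,0.042)
```

```text
t 14.5 pos [581.6 257.   82.5] yaw 0.041 w 21.0 F [ 1.   0.4 -0.9]
 shift now-axes cm [-0.47  0.04  1.14]  after-turn axes [-0.46  0.04  1.15]  turn [-0.002 -0.007 -0.001]
```

Emit:
play_rows:
  deltas:
    - [-0.4,0,0.5,0,-0.006,0,1.5]
    - [0,0,0,0,0,0,1.5]
    - [0,0,0.7,0,0,0,1.5]
    - [0,0,0,0,0,0,1.5]

```text
time_s: 14.83
ee_pos: [0.5791, 0.2573, 0.0729]
orientation: [1.0, 0.02, 0.002, -0.002]
wrist_force: [-1.4, -0.1, -1.6]
gripper_width: 0.0215
```

Run:
```python
from h import *
go(577,256.5,71,0.042)
I,D=snap('side','s11')
cv2.imwrite('pics/s11c.png',cv2.resize(cv2.cvtColor(I[200:300,130:250],cv2.COLOR_RGB2BGR),None,fx=5,fy=5))
```

```text
t 14.83 pos [579.1 257.3  72.9] yaw 0.041 w 21.5 F [-1.4 -0.1 -1.6]
 shift now-axes cm [-0.22  0.08  0.19]  after-turn axes [-0.21  0.07  0.19]  turn [-0.003 -0.005 -0.001]
```

View pics/s11c.png

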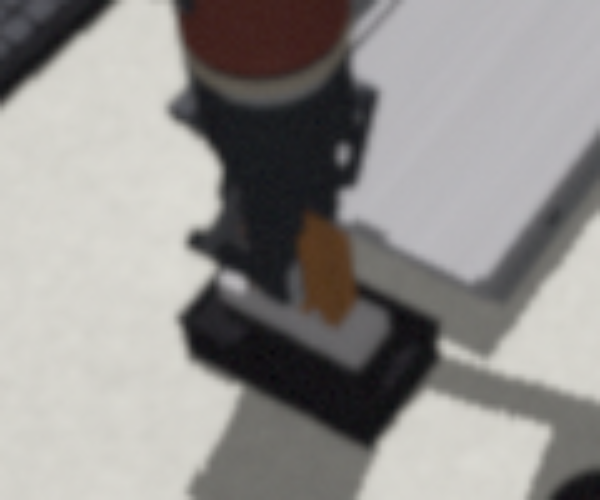

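Emit:
play_rows:
  deltas:
    - [0,0,0.2,0,0,0,1.5]
    - [0,0,0,0,0,0,1.5]
    - [0,0,0,0,0,0,5]
    - [0,0,0,0,0,0,5]
    - [0,0,0,0,0,0,5]

```text
time_s: 15.3
ee_pos: [0.5806, 0.2578, 0.0725]
orientation: [1.0, 0.02, 0.004, -0.002]
wrist_force: [0.1, 0.8, 0.3]
gripper_width: 0.0497
```

Emit:
play_rows:
  deltas:
    - [0,0,-2,0,0,0,5]
    - [0,0,-4,0,0,0,5]
    - [0,0,-4,0,0,0,5]
    - [0,0,-2,0,0,0,5]
    - [0,0,0,0,0,0,5]

```text
time_s: 15.72
ee_pos: [0.5779, 0.2567, 0.1948]
orientation: [1.0, 0.02, 0.001, -0.001]
wrist_force: [1.8, -0.2, 0.3]
gripper_width: 0.0498
```

Run:
```python
from h import *
go(371,287,150,0.042)
for n in('top','side'): snap(n,n+'12')
a=cv2.imread('pics/top12.png')[130:280,110:420]; b=cv2.imread('pics/side12.png')[120:330,130:360]
cv2.imwrite('pics/m12.png',np.vstack([cv2.resize(a,(620,300)),cv2.resize(b,(620,300))]))
```

```text
t 15.72 pos [577.9 256.7 194.8] yaw 0.041 w 49.8 F [ 1.8 -0.2  0.3]
 shift now-axes cm [-20.56  -3.86   4.45]  after-turn axes [-20.55  -3.9    4.48]  turn [-0.003 -0.002 -0.001]
```

View pics/m12.png

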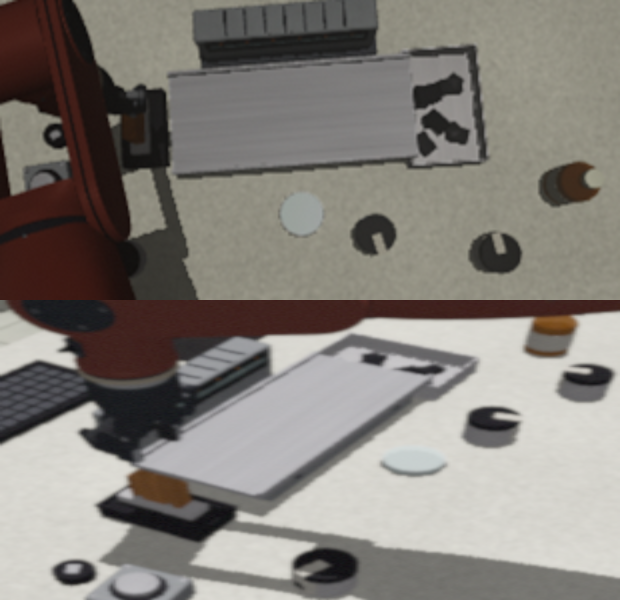

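```bash
cat >> h.py <<'E'
def cans(I,D,zlo=0.055,zhi=0.075):
    P=cloud('top',D); g=I.mean(2)
    out=[]
    for r in vision.regions_of('top','can1')[:8]:
        if r['score']<0.25: continue
        m=r['pixels']&(D>0); 
        if m.sum()<50: continue
        m=cv2.dilate(m.astype(np.uint8),np.ones((7,7)))>0
        t=m&(P[...,2]>zlo)&(P[...,2]<zhi); 
        if t.sum()<50: continue
        q=P[t]; (c,rad)=cv2.minEnclosingCircle((q[:,:2]*1000).astype(np.float32)); c=np.array(c)
        b=t&(g>np.percentile(g[t],50)*0.5+0.5*g[t].max()); bb=P[b]; dist=np.linalg.norm(bb[:,:2]*1000-c,axis=1); bb=bb[dist<28]
        v=bb[:,:2].mean(0)*1000-c if len(bb) else np.zeros(2)
        out.append((c,rad,np.arctan2(v[1],v[0]),np.linalg.norm(v)))
        print('can',round(r['score'],2),np.round(r['point']),'c',c.round(1),'r',round(rad,1),'z',np.median(q[:,2]).round(3),'yaw',np.arctan2(v[1],v[0]).round(3),'|v|',np.linalg.norm(v).round(1),len(bb))
    return out
E
python3 - <<'E'
from h import *
I,D=vision.get_image('top'); cans(I,D)
P=cloud('top',D)
for r in vision.regions_of('top','chip1')[:9]:
    m=r['pixels']&(D>0); q=P[m]; 
    if len(q): w=np.median(q,0); d=w[:2]*1000-pl(0,-240); c,s=np.cos(PSI),np.sin(PSI); print('chip',round(r['score'],2),w.round(3),q[:,2].max().round(3),'panframe',(c*d[0]+s*d[1]).round(),(-s*d[0]+c*d[1]).round())
E
```

```text
can 0.75 [360. 258.] c [ 368.  -289.7] r 31.0 z 0.064 yaw 0.12 |v| 13.8 46
can 0.57 [295. 246.] c [ 399.8 -104.3] r 30.3 z 0.064 yaw -2.719 |v| 13.5 47
can 0.52 [178. 258.] c [372.3 276.2] r 26.4 z 0.065 yaw -2.5 |v| 4.9 4
chip 0.64 [ 0.619 -0.2    0.028] 0.037 panframe 21.0 21.0
chip 0.61 [ 0.574 -0.21   0.023] 0.03 panframe -24.0 13.0
chip 0.44 [ 0.555 -0.242  0.014] 0.023 panframe -44.0 -18.0
chip 0.41 [ 0.634 -0.239  0.016] 0.021 panframe 34.0 -19.0
chip 0.3 [0.57  0.402 0.022] 0.598 panframe -2.0 625.0
```

Emit:
play_rows:
  deltas:
    - [-1.9,3.5,0,0,0,0,7.6]
    - [-1.9,3.5,0,0,0,0,7.6]
    - [-1.9,3.5,0,0,0,0,7.6]
    - [-1.9,3.5,0,0,0,0,7.6]
    - [-1.9,3.5,0,0,0,0,7.6]

```text
time_s: 16.38
ee_pos: [0.4788, 0.0766, 0.1738]
orientation: [1.0, 0.025, -0.015, 0.0]
wrist_force: [0.3, -0.9, 0.4]
gripper_width: 0.0762
```

Emit:
play_rows:
  deltas:
    - [-1.9,3.5,0,0,0,0,7.6]
    - [-1.9,3.5,0,0,0,0,7.6]
    - [-1.9,3.2,0,0,0,0,7.6]
    - [0,0,0,0,0,0,7.6]
    - [0,0,0,0,0,0,7.6]

```text
time_s: 16.8
ee_pos: [0.4144, -0.0361, 0.1651]
orientation: [0.999, 0.022, -0.024, -0.0]
wrist_force: [0.2, -0.4, 0.0]
gripper_width: 0.0761
```

Run:
```python
from h import *
go(400,-104.3,110,0.042)
I,D=snap('top','t13'); cans(I,D)
```

```text
t 16.8 pos [414.4 -36.1 165.1] yaw 0.044 w 76.1 F [ 0.2 -0.4  0. ]
 shift now-axes cm [-1.47  6.76  5.58]  after-turn axes [-1.73  6.75  5.51]  turn [-0.002  0.048  0.002]
can 0.74 [357. 256.] c [ 367.9 -289.6] r 31.1 z 0.064 yaw 0.116 |v| 13.9 46
can 0.62 [172. 259.] c [370.3 288.4] r 30.4 z 0.065 yaw 1.208 |v| 13.0 42
```

Emit:
play_rows:
  deltas:
    - [-0.9,3.4,-1,0,0.03,0,7.6]
    - [-0.8,3.0,-1,0,0.015,0,7.6]
    - [0,0,0,0,0,0,7.6]
    - [0,0,0,0,0,0,7.6]

```text
time_s: 17.23
ee_pos: [0.403, -0.0957, 0.1837]
orientation: [1.0, 0.029, -0.003, -0.003]
wrist_force: [-0.1, 1.6, -0.3]
gripper_width: 0.0758
```

Run:
```python
from h import *
go(400,-104.3,110,0.042)
```

```text
t 17.23 pos [403.  -95.7 183.7] yaw 0.059 w 75.8 F [-0.1  1.6 -0.3]
 shift now-axes cm [-0.31  0.88  7.37]  after-turn axes [-0.34  0.84  7.37]  turn [-0.006  0.006  0.017]
```

Emit:
play_rows:
  deltas:
    - [-0.3,0.8,0,-0.006,0.006,0.016,7.6]
    - [0,0,0,0,0,0,7.6]
    - [0,0,3.5,0,0,0,7.6]
    - [0,0,3,0,0,0,7.6]
    - [0,0,0,0,0,0,7.6]

```text
time_s: 17.65
ee_pos: [0.4039, -0.1007, 0.1175]
orientation: [1.0, 0.024, 0.002, 0.001]
wrist_force: [-1.4, 0.9, -1.5]
gripper_width: 0.0759
```

Run:
```python
from h import *
go(400,-104.3,20,0.042)
I,D=snap('side','s14')
cv2.imwrite('pics/s14c.png',cv2.resize(cv2.cvtColor(I[130:250,260:400],cv2.COLOR_RGB2BGR),None,fx=4.5,fy=4.5))
```

```text
t 17.65 pos [ 403.9 -100.7  117.5] yaw 0.047 w 75.9 F [-1.4  0.9 -1.5]
 shift now-axes cm [-0.45  0.33  9.75]  after-turn axes [-0.4   0.35  9.75]  turn [ 0.001 -0.004  0.005]
```

View pics/s14c.png

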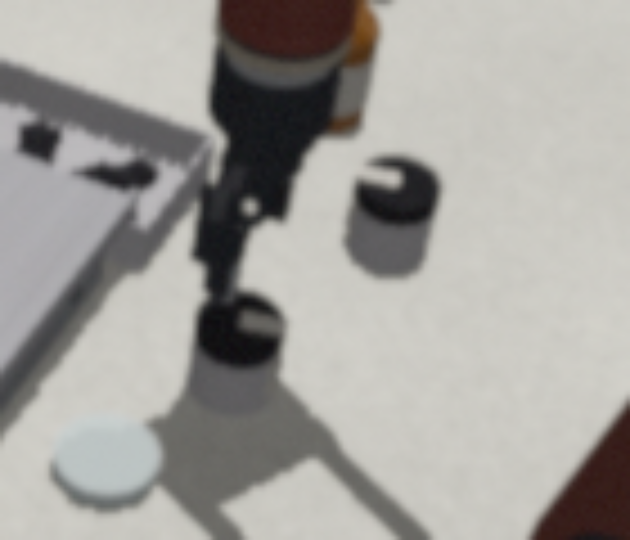

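Emit:
play_rows:
  deltas:
    - [-0.4,0.35,1,0,0,0.004,8.4]
    - [0,0,0,0,0,0,8.4]
    - [0,0,0,0,0,0,8.4]

```text
time_s: 17.95
ee_pos: [0.4025, -0.1043, 0.1115]
orientation: [1.0, 0.023, 0.004, 0.001]
wrist_force: [0.1, 1.0, 0.2]
gripper_width: 0.0842
```

Run:
```python
from h import *
go(400,-104.3,20,0.042)
```

```text
t 17.95 pos [ 402.5 -104.3  111.5] yaw 0.046 w 84.2 F [0.1 1.  0.2]
 shift now-axes cm [-0.31 -0.03  9.15]  after-turn axes [-0.25 -0.01  9.15]  turn [ 0.003 -0.007  0.004]
```

Emit:
play_rows:
  deltas:
    - [-0.3,0,2.5,0,-0.006,0.004,8.4]
    - [0,0,3,0,0,0,8.4]
    - [0,0,2,0,0,0,8.4]
    - [0,0,0,0,0,0,8.4]

```text
time_s: 18.28
ee_pos: [0.4063, -0.1076, 0.0415]
orientation: [1.0, 0.021, 0.007, 0.005]
wrist_force: [-0.1, 0.4, -0.1]
gripper_width: 0.0836
```

Run:
```python
from h import *
go(400,-104.3,20,0.042)
```

```text
t 18.28 pos [ 406.3 -107.6   41.5] yaw 0.042 w 83.6 F [-0.1  0.4 -0.1]
 shift now-axes cm [-0.64 -0.38  2.14]  after-turn axes [-0.61 -0.36  2.15]  turn [ 0.01  -0.015 -0.   ]
```

Emit:
play_rows:
  deltas:
    - [-0.5,-0.3,0.8,0.01,-0.015,0,8.4]
    - [0,0,0,0,0,0,8.4]
    - [-0.1,0,1.2,0,0,0,8.4]
    - [0,0,0,0,0,0,8.4]

```text
time_s: 18.62
ee_pos: [0.4031, -0.1062, 0.0254]
orientation: [1.0, 0.021, 0.002, 0.001]
wrist_force: [-1.1, 0.6, 0.1]
gripper_width: 0.0839
```

Run:
```python
from h import *
go(400,-104.3,20,0.042)
```

```text
t 18.62 pos [ 403.1 -106.2   25.4] yaw 0.042 w 83.9 F [-1.1  0.6  0.1]
 shift now-axes cm [-0.3  -0.2   0.54]  after-turn axes [-0.3  -0.2   0.54]  turn [ 0.001 -0.003 -0.   ]
```

Good enough; closing.

Emit:
play_rows:
  deltas:
    - [-0.3,-0.2,0.4,0,0,0,8.4]
    - [0,0,0,0,0,0,8.4]
    - [0,0,0,0,0,0,5]
    - [0,0,0,0,0,0,5]
    - [0,0,0,0,0,0,5]
  squeeze: 60

```text
time_s: 19.03
ee_pos: [0.4035, -0.1058, 0.0262]
orientation: [1.0, 0.021, 0.005, 0.002]
wrist_force: [0.1, -0.3, -1.3]
gripper_width: 0.0592
```

Emit:
play_rows:
  deltas:
    - [0,0,0,0,0,0,5]
    - [0,0,-2,0,0,0,5]
    - [0,0,-4,0,0,0,5]
    - [0,0,-4,0,0,0,5]
    - [0,0,0,0,0,0,5]

```text
time_s: 19.45
ee_pos: [0.3991, -0.1038, 0.1273]
orientation: [1.0, 0.021, 0.001, 0.0]
wrist_force: [1.3, -1.4, 0.0]
gripper_width: 0.0584
```

Run:
```python
from h import *
go(*pl(0,0),140,2.80)
I,D=snap('side','s15')
cv2.imwrite('pics/s15c.png',cv2.resize(cv2.cvtColor(I[100:250,230:400],cv2.COLOR_RGB2BGR),None,fx=4,fy=4))
```

```text
t 19.45 pos [ 399.1 -103.8  127.3] yaw 0.041 w 58.4 F [ 1.3 -1.4  0. ]
 shift now-axes cm [ 19.43 -11.38  -1.24]  after-turn axes [-13.77  17.82  -1.27]  turn [ 0.003  0.    -2.759]
```

View pics/s15c.png

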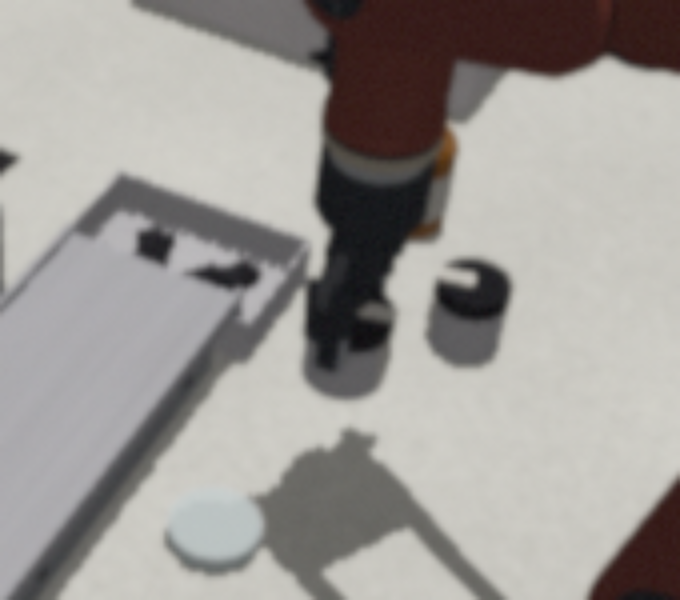

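Emit:
play_rows:
  deltas:
    - [0,0,0,0,0,-0.12,5]
    - [0,0,0,0,0,-0.12,5]
    - [0,0,0,0,0,-0.12,5]
    - [0,0,0,0,0,-0.12,5]
    - [0,0,0,0,0,-0.12,5]

```text
time_s: 19.92
ee_pos: [0.3946, -0.1016, 0.12]
orientation: [0.946, 0.325, -0.002, -0.003]
wrist_force: [-0.8, 0.2, -2.0]
gripper_width: 0.0586
```

Emit:
play_rows:
  deltas:
    - [0,0,0,0,0,-0.12,5]
    - [0,0,0,0,0,-0.12,5]
    - [0,0,0,0,0,-0.12,5]
    - [0,0,0,0,0,-0.12,5]
    - [0,0,0,0,0,-0.12,5]

```text
time_s: 20.33
ee_pos: [0.3889, -0.0989, 0.1118]
orientation: [0.8, 0.6, -0.005, -0.009]
wrist_force: [0.4, 0.8, -1.7]
gripper_width: 0.0589
```

Emit:
play_rows:
  deltas:
    - [0,0,0,0,0,-0.12,5]
    - [0,0,0,0,0,-0.12,5]
    - [0,0,0,0,0,-0.12,5]
    - [0,0,0,0,0,-0.12,5]
    - [0,0,0,0,0,-0.12,5]

```text
time_s: 20.75
ee_pos: [0.383, -0.0961, 0.1034]
orientation: [0.577, 0.817, -0.003, -0.017]
wrist_force: [-0.7, -0.0, -1.5]
gripper_width: 0.0586
```

Run:
```python
from h import *
go(*pl(0,0),140,2.80)
print(status.observe()['joint_positions'].round(2))
```

```text
t 20.75 pos [383.  -96.1 103.4] yaw 1.911 w 58.6 F [-0.7 -0.  -1.5]
 shift now-axes cm [ 3.98 23.09 -4.12]  after-turn axes [-15.54  17.64  -3.66]  turn [-0.011 -0.035 -0.888]
[-0.45 -0.19  2.19  0.    1.17 -0.79]
```

Emit:
play_rows:
  deltas:
    - [0,0,-0.8,0,-0.01,-0.12,5]
    - [0,0,-0.8,0,-0.01,-0.12,5]
    - [0,0,-0.8,0,-0.01,-0.12,5]
    - [0,0,-0.8,0,-0.01,-0.12,5]
    - [0,0,-0.8,0,0,-0.12,5]

```text
time_s: 21.17
ee_pos: [0.3765, -0.0928, 0.1342]
orientation: [0.298, 0.954, -0.009, -0.011]
wrist_force: [-0.8, -0.2, -1.6]
gripper_width: 0.0585
```

Emit:
play_rows:
  deltas:
    - [0,0,-0.1,0,0,-0.12,5]
    - [0,0,-0.1,0,0,-0.12,5]
    - [0,0,-0.1,0,0,-0.05,5]
    - [0,0,0,0,0,0,5]

```text
time_s: 21.5
ee_pos: [0.3738, -0.0913, 0.1332]
orientation: [0.148, 0.989, -0.006, -0.016]
wrist_force: [-0.8, -0.4, -2.2]
gripper_width: 0.059
```

Run:
```python
from h import *
go(*pl(0,0),140,2.80)
print(status.observe()['joint_positions'].round(2))
```

```text
t 21.5 pos [373.8 -91.3 133.2] yaw 2.845 w 59.0 F [-0.8 -0.4 -2.2]
 shift now-axes cm [-17.3   16.72  -1.46]  after-turn axes [-16.57  17.49  -0.68]  turn [-0.017 -0.029  0.045]
[-0.43 -0.26  2.19 -0.02  1.24 -1.69]
```

Emit:
play_rows:
  deltas:
    - [0,0,-0.5,-0.015,-0.025,0.045,5]
    - [-2.4,2.5,-0.1,0,0,0,5]
    - [-2.4,2.5,-0.1,0,0,0,5]
    - [-2.4,2.5,-0.1,0,0,0,5]
    - [-2.4,2.5,-0.1,0,0,0,5]

```text
time_s: 21.92
ee_pos: [0.4928, -0.0297, 0.1347]
orientation: [0.181, 0.984, -0.001, -0.007]
wrist_force: [-0.1, -1.2, -0.8]
gripper_width: 0.0588
```

Run:
```python
from h import *
go(*pl(0,0),140,2.80)
```

```text
t 21.92 pos [492.8 -29.7 134.7] yaw 2.778 w 58.8 F [-0.1 -1.2 -0.8]
 shift now-axes cm [-7.24  7.85 -0.66]  after-turn axes [-7.42  7.7  -0.53]  turn [-0.004 -0.013 -0.022]
```

Emit:
play_rows:
  deltas:
    - [-2.4,2.5,-0.2,0,-0.01,-0.02,5]
    - [-2.4,2.5,-0.2,0,0,0,5]
    - [-1.5,1.5,0,0,0,0,5]
    - [0,0,0,0,0,0,5]
    - [0,0,0,0,0,0,5]

```text
time_s: 22.33
ee_pos: [0.5793, 0.0159, 0.1297]
orientation: [0.174, 0.985, -0.001, -0.006]
wrist_force: [-1.3, -1.0, -1.7]
gripper_width: 0.059
```

Run:
```python
from h import *
go(*pl(0,0),100,2.80)
I,D=snap('side','s16')
cv2.imwrite('pics/s16c.png',cv2.resize(cv2.cvtColor(I[100:250,170:340],cv2.COLOR_RGB2BGR),None,fx=4,fy=4))
```

```text
t 22.33 pos [579.3  15.9 129.7] yaw 2.792 w 59.0 F [-1.3 -1.  -1.7]
 shift now-axes cm [-0.82  0.53  2.96]  after-turn axes [-0.8   0.51  2.97]  turn [-0.004 -0.011 -0.008]
```

View pics/s16c.png

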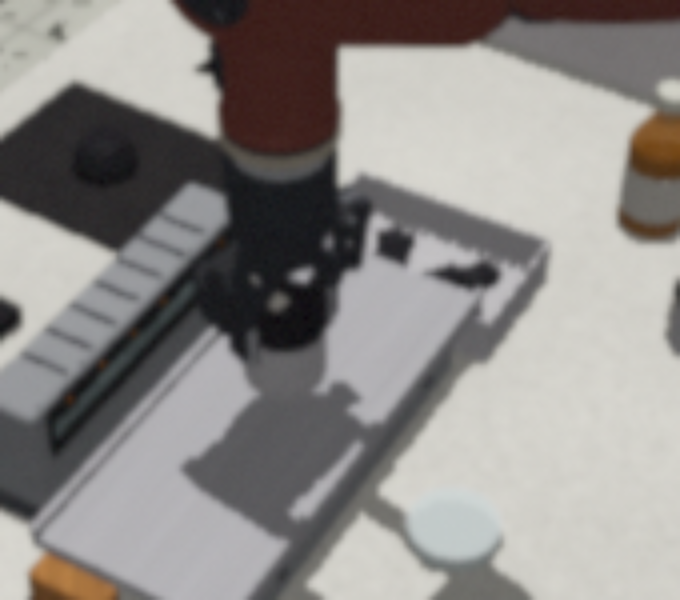

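Emit:
play_rows:
  deltas:
    - [-0.8,0.5,0,0,-0.01,-0.008,5]
    - [0,0,0,0,0,0,5]
    - [0,0,3.3,0,0,0,5]
    - [0,0,0,0,0,0,5]
    - [0,0,0,0,0,0,5]

```text
time_s: 22.8
ee_pos: [0.5861, 0.0154, 0.0956]
orientation: [0.172, 0.985, -0.003, -0.001]
wrist_force: [0.7, -0.1, -0.8]
gripper_width: 0.059
```

Run:
```python
from h import *
go(*pl(0,0),86,2.80)
```

```text
t 22.8 pos [586.1  15.4  95.6] yaw 2.796 w 59.0 F [ 0.7 -0.1 -0.8]
 shift now-axes cm [-0.14  0.33  0.95]  after-turn axes [-0.14  0.32  0.96]  turn [-0.005 -0.001 -0.004]
```

Emit:
play_rows:
  deltas:
    - [-0.1,0.2,0.7,0,0,0,5]
    - [0,0,0,0,0,0,5]
    - [0,0,0,0,0,0,5]

```text
time_s: 23.05
ee_pos: [0.5879, 0.0161, 0.0904]
orientation: [0.173, 0.985, -0.003, 0.0]
wrist_force: [1.1, -0.9, -1.1]
gripper_width: 0.0589
```

Emit:
play_rows:
  deltas:
    - [0,0,0.25,0,0,0,5]
    - [0,0,0,0,0,0,5]

```text
time_s: 23.22
ee_pos: [0.5889, 0.0159, 0.0895]
orientation: [0.173, 0.985, -0.002, 0.001]
wrist_force: [-1.2, -0.1, -1.9]
gripper_width: 0.0586
```

Run:
```python
from h import *
go(*pl(0,0),86,2.80)
```

```text
t 23.22 pos [588.9  15.9  89.5] yaw 2.794 w 58.6 F [-1.2 -0.1 -1.9]
 shift now-axes cm [0.11 0.19 0.35]  after-turn axes [0.11 0.18 0.35]  turn [-0.004  0.004 -0.006]
```

Emit:
play_rows:
  deltas:
    - [0,0,0.35,0,0,0,5]
    - [0,0,0,0,0,0,5]
    - [0,0,0.15,0,0,0,5]
    - [0,0,0,0,0,0,5]

```text
time_s: 23.55
ee_pos: [0.5907, 0.0157, 0.0865]
orientation: [0.173, 0.985, -0.002, 0.004]
wrist_force: [-0.7, -0.0, -1.5]
gripper_width: 0.0586
```

Run:
```python
from h import *
go(*pl(0,0),86,2.80)
```

```text
t 23.55 pos [590.7  15.7  86.5] yaw 2.794 w 58.6 F [-0.7 -0.  -1.5]
 shift now-axes cm [0.29 0.15 0.05]  after-turn axes [0.29 0.15 0.05]  turn [-0.003  0.008 -0.006]
```

Emit:
play_rows:
  deltas:
    - [0.2,0,0.25,0,0,0,5]
    - [0,0,0,0,0,0,5]

```text
time_s: 23.72
ee_pos: [0.5917, 0.0154, 0.087]
orientation: [0.173, 0.985, -0.003, 0.007]
wrist_force: [-0.1, -0.2, -1.4]
gripper_width: 0.0589
```

Run:
```python
from h import *
go(*pl(0,0),86,2.80)
I,D=snap('side','s17')
cv2.imwrite('pics/s17c.png',cv2.resize(cv2.cvtColor(I[100:250,170:340],cv2.COLOR_RGB2BGR),None,fx=4,fy=4))
```

```text
t 23.72 pos [591.7  15.4  87. ] yaw 2.794 w 58.9 F [-0.1 -0.2 -1.4]
 shift now-axes cm [0.39 0.13 0.1 ]  after-turn axes [0.39 0.13 0.1 ]  turn [-0.003  0.014 -0.006]
```

View pics/s17c.png

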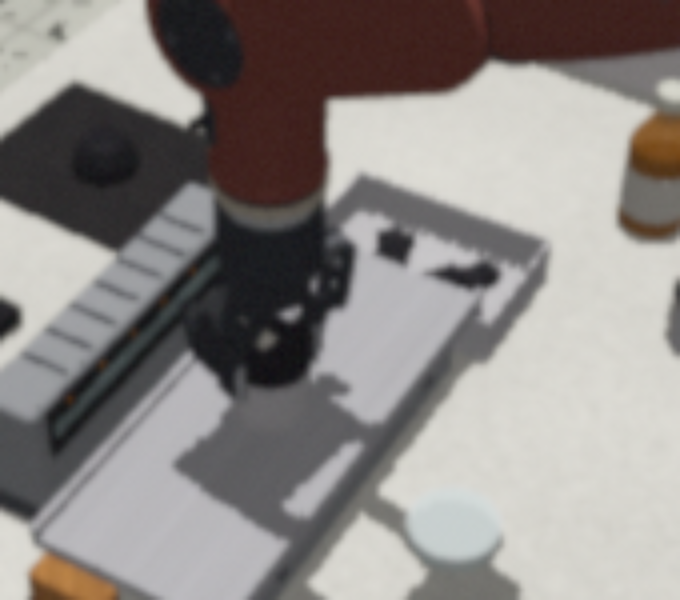

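Emit:
play_rows:
  deltas:
    - [0.3,0,0.4,0,0.014,0,5]
    - [0,0,0,0,0,0,5]

```text
time_s: 23.93
ee_pos: [0.593, 0.0152, 0.087]
orientation: [0.173, 0.985, -0.002, 0.004]
wrist_force: [-0.6, 0.3, -1.7]
gripper_width: 0.0591
```

Run:
```python
from h import *
go(*pl(0,0),86,2.80)
```

```text
t 23.93 pos [593.   15.2  87. ] yaw 2.794 w 59.1 F [-0.6  0.3 -1.7]
 shift now-axes cm [0.52 0.11 0.09]  after-turn axes [0.52 0.11 0.1 ]  turn [-0.002  0.009 -0.006]
```

Emit:
play_rows:
  deltas:
    - [0.4,0.1,0.8,0,0,0,5]
    - [0,0,0,0,0,0,5]

```text
time_s: 24.1
ee_pos: [0.5966, 0.0142, 0.0874]
orientation: [0.173, 0.985, -0.003, 0.012]
wrist_force: [0.8, -1.4, -2.4]
gripper_width: 0.059
```

Run:
```python
from h import *
go(*pl(0,0),86,2.80)
I,D=vision.get_image('top'); np.savez('last_top.npz',I=I,D=D)
```

```text
t 24.1 pos [596.6  14.2  87.4] yaw 2.794 w 59.0 F [ 0.8 -1.4 -2.4]
 shift now-axes cm [0.89 0.08 0.11]  after-turn axes [0.89 0.08 0.14]  turn [-0.002  0.025 -0.006]
```

Run:
```python
from h import *
s=status.observe();print(s['joint_positions'].round(3),s['tau'].round(1),s['dq'].round(3), s['wrist_force'],s['moment'])
I,D=snap('side','s18')
I,D=snap('top','t18')
a=cv2.imread('pics/top18.png') if 0 else cv2.cvtColor(I,cv2.COLOR_RGB2BGR)[110:260,150:380]; b=cv2.imread('pics/s18.png')[60:270,130:360]
cv2.imwrite('pics/m18.png',np.hstack([cv2.resize(a,(400,300)),cv2.resize(b,(400,380))[:300]]))
```

```text
[-0.104  0.28   1.741 -0.009  1.096 -1.323] [  0.3 -46.7 -32.2  -0.1   0.3   0. ] [ 0.005  0.02   0.021  0.02  -0.01  -0.001] [ 0.83497878 -1.11671897 -0.44312073] [-0.0189633  -0.01648426  0.01245143]
```

View pics/m18.png

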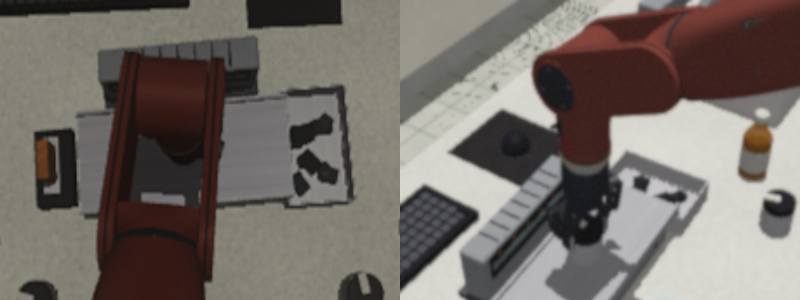

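Emit:
play_rows:
  deltas:
    - [0,0,0,0,0,0,5]
    - [0,0,0,0,0,0,5]
    - [0,0,0,0,0,0,5]

```text
time_s: 24.5
ee_pos: [0.5956, 0.0149, 0.0855]
orientation: [0.172, 0.985, -0.003, 0.011]
wrist_force: [0.7, -1.5, 6.4]
gripper_width: 0.0586
```

Run:
```python
from h import *
go(*pl(0,0),86,2.80)
s=status.observe();print(s['joint_positions'].round(3),s['tau'].round(1),s['dq'].round(3))
```

```text
t 24.5 pos [595.6  14.9  85.5] yaw 2.795 w 58.6 F [ 0.7 -1.5  6.4]
 shift now-axes cm [ 0.77  0.05 -0.07]  after-turn axes [ 0.77  0.05 -0.05]  turn [-0.002  0.022 -0.005]
[-0.103  0.282  1.743 -0.009  1.096 -1.323] [  0.7 -44.6 -31.6   0.3  -0.2  -0. ] [ 0.001  0.003 -0.001 -0.003 -0.001  0.002]
```

Emit:
play_rows:
  deltas:
    - [0,0,0,0,0,0,7.8]
    - [0,0,0,0,0,0,7.8]
    - [0,0,0,0,0,0,7.8]
    - [0,0,-2,0,0,0,7.8]
    - [0,0,-3.5,0,0.01,0,7.8]

```text
time_s: 24.92
ee_pos: [0.5843, 0.0176, 0.1275]
orientation: [0.172, 0.985, -0.002, -0.007]
wrist_force: [-0.3, 0.3, 0.5]
gripper_width: 0.0783
```

Emit:
play_rows:
  deltas:
    - [0,0,-3.5,0,0.01,0,7.8]
    - [0,0,-3.5,0,0,0,7.8]
    - [0,0,0,0,0,0,7.8]

```text
time_s: 25.17
ee_pos: [0.5855, 0.0183, 0.2023]
orientation: [0.172, 0.985, -0.001, -0.013]
wrist_force: [2.0, -0.6, 1.1]
gripper_width: 0.0781
```

Run:
```python
from h import *
go(368,-289.6,190,0.116)
go(368,-289.6,190,0.116+np.pi)
I,D=snap('side','s19')
cv2.imwrite('pics/s19c.png',cv2.resize(cv2.cvtColor(I[100:300,150:360],cv2.COLOR_RGB2BGR),None,fx=3,fy=3))
```

```text
t 25.17 pos [585.5  18.3 202.3] yaw 2.796 w 78.1 F [ 2.  -0.6  1.1]
 shift now-axes cm [ 10.   -36.33   1.72]  after-turn axes [-25.17  28.07   1.23]  turn [-3.50e-02  1.00e-03  2.68e+00]
t 25.17 pos [585.5  18.3 202.3] yaw 2.796 w 78.1 F [ 2.  -0.6  1.1]
 shift now-axes cm [ 10.   -36.33   1.72]  after-turn axes [ 25.17 -28.07   1.23]  turn [-0.001 -0.026 -0.462]
```

View pics/s19c.png

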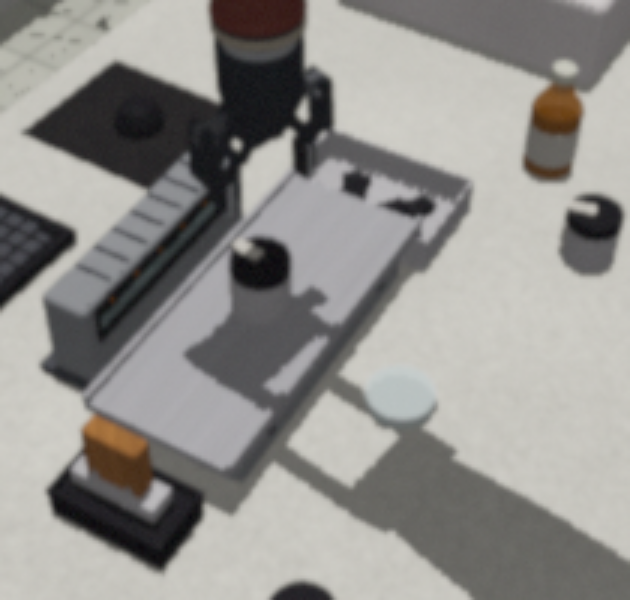

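Emit:
play_rows:
  deltas:
    - [1.0,-3.7,-0.1,0,-0.012,0,8.2]
    - [1.0,-3.7,-0.1,0,-0.012,0,8.2]
    - [1.0,-3.7,-0.1,0,0,0,8.2]
    - [1.0,-3.7,-0.1,0,0,0,8.2]
    - [1.0,-3.7,-0.1,0,0,0,8.2]

```text
time_s: 25.63
ee_pos: [0.4703, -0.1356, 0.1967]
orientation: [0.166, 0.986, -0.001, -0.008]
wrist_force: [-0.4, -1.2, -0.0]
gripper_width: 0.0821
```

Emit:
play_rows:
  deltas:
    - [1.0,-3.7,-0.2,0,0,0,8.2]
    - [1.0,-3.7,-0.2,0,0,0,8.2]
    - [1.0,-3.6,-0.2,0,0,0,8.2]
    - [0,0,0,0,0,0,8.2]
    - [0,0,0,0,0,0,8.2]

```text
time_s: 26.05
ee_pos: [0.394, -0.2353, 0.1949]
orientation: [0.169, 0.985, 0.001, -0.014]
wrist_force: [0.8, 0.1, 0.3]
gripper_width: 0.0817
```

Run:
```python
from h import *
go(368,-289.6,150,2.796)
```

```text
t 26.05 pos [ 394.  -235.3  194.9] yaw 2.802 w 81.7 F [0.8 0.1 0.3]
 shift now-axes cm [ 0.52 -5.98  4.52]  after-turn axes [ 0.61 -5.99  4.49]  turn [-0.003 -0.028  0.006]
```

Emit:
play_rows:
  deltas:
    - [0.3,-3.2,0,0,-0.014,0,8.2]
    - [0.2,-2.4,0,0,-0.014,0,8.2]
    - [0,0,0,0,0,0,8.2]
    - [0,0,0,0,0,0,8.2]

```text
time_s: 26.38
ee_pos: [0.3697, -0.2836, 0.1897]
orientation: [0.168, 0.986, 0.002, -0.003]
wrist_force: [-0.3, 0.6, 0.6]
gripper_width: 0.0819
```

Run:
```python
from h import *
go(368,-289.6,120,2.796)
I,D=snap('top','t20'); cans(I,D,0.05,0.14)
```

```text
t 26.38 pos [ 369.7 -283.6  189.7] yaw 2.804 w 81.9 F [-0.3  0.6  0.6]
 shift now-axes cm [-0.08 -0.64  6.97]  after-turn axes [-0.04 -0.62  6.97]  turn [ 0.002 -0.006  0.008]
can 0.62 [254. 184.] c [601.2  16.6] r 49.2 z 0.099 yaw -0.259 |v| 7.6 40
can 0.57 [169. 258.] c [371.3 289. ] r 31.2 z 0.065 yaw 1.231 |v| 13.7 44
can 0.55 [354. 259.] c [ 360. -286.] r 28.6 z 0.063 yaw 2.916 |v| 19.9 7
```

Emit:
play_rows:
  deltas:
    - [-0.05,-0.6,0,0,-0.006,0.008,8.2]
    - [0,0,0,0,0,0,8.2]
    - [0,0,3.5,0,0,0,8.2]
    - [0,0,3,0,0,0,8.2]
    - [0,0,0,0,0,0,8.2]

```text
time_s: 26.9
ee_pos: [0.373, -0.2872, 0.1252]
orientation: [0.168, 0.986, -0.0, 0.003]
wrist_force: [-1.3, 0.4, -1.2]
gripper_width: 0.082
```

Run:
```python
from h import *
go(368,-289.6,26,2.796)
I,D=snap('side','s21')
cv2.imwrite('pics/s21c.png',cv2.resize(cv2.cvtColor(I[80:220,280:420],cv2.COLOR_RGB2BGR),None,fx=4,fy=4))
```

```text
t 26.9 pos [ 373.  -287.2  125.2] yaw 2.803 w 82.0 F [-1.3  0.4 -1.2]
 shift now-axes cm [ 0.45 -0.4   9.92]  after-turn axes [ 0.39 -0.4   9.92]  turn [0.001 0.006 0.007]
```

View pics/s21c.png

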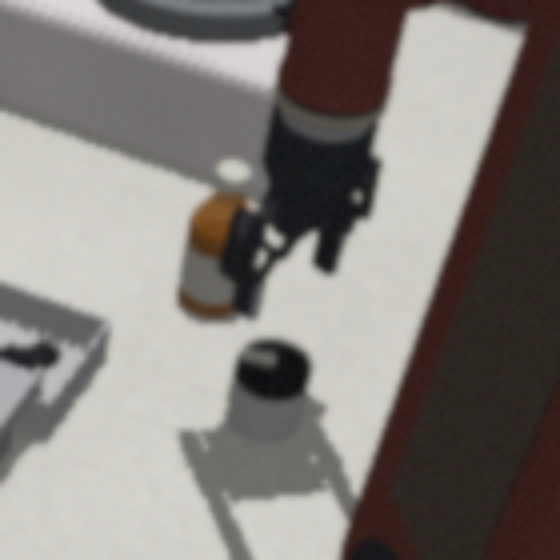

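Run:
```python
from h import *
for p in ([.373,-.287,.14],[.368,-.2896,.064]): q=w2px('side',p); print((q-[280,80])*4)
```

```text
[280.42668864 288.76376739]
[270.88259559 362.50784874]
```

Emit:
play_rows:
  deltas:
    - [0.4,-0.4,2,0,0.006,0.006,8.2]
    - [0,0,0,0,0,0,8.2]
    - [0,0,0,0,0,0,8.2]

```text
time_s: 27.2
ee_pos: [0.3713, -0.2912, 0.1117]
orientation: [0.17, 0.985, -0.001, 0.002]
wrist_force: [1.0, 0.1, 1.2]
gripper_width: 0.082
```

Run:
```python
from h import *
go(368,-289.6,26,2.796)
```

```text
t 27.2 pos [ 371.3 -291.2  111.7] yaw 2.799 w 82.0 F [1.  0.1 1.2]
 shift now-axes cm [0.41 0.06 8.56]  after-turn axes [0.37 0.04 8.57]  turn [-0.002  0.005  0.003]
```

Emit:
play_rows:
  deltas:
    - [0.5,0,2.5,0,0.005,0,8.2]
    - [0.1,0,2.5,0,0.004,0,8.2]
    - [0,0,1.5,0,0,0,8.2]
    - [0,0,0,0,0,0,8.2]

```text
time_s: 27.53
ee_pos: [0.372, -0.2945, 0.0552]
orientation: [0.17, 0.985, -0.005, 0.004]
wrist_force: [0.3, 1.3, 0.7]
gripper_width: 0.0821
```

Run:
```python
from h import *
go(368,-289.6,26,2.796)
```

```text
t 27.53 pos [ 372.  -294.5   55.2] yaw 2.801 w 82.1 F [0.3 1.3 0.7]
 shift now-axes cm [0.57 0.35 2.91]  after-turn axes [0.54 0.32 2.92]  turn [-0.009  0.01   0.005]
```

Emit:
play_rows:
  deltas:
    - [0.5,0.35,1.3,-0.008,0.01,0.005,8.2]
    - [0,0,0,0,0,0,8.2]
    - [0,0.1,1.3,0,0,0,8.2]
    - [0,0,0,0,0,0,8.2]

```text
time_s: 27.87
ee_pos: [0.3722, -0.2913, 0.0342]
orientation: [0.172, 0.985, -0.002, 0.003]
wrist_force: [-0.6, 1.3, -1.1]
gripper_width: 0.082
```

Run:
```python
from h import *
go(368,-289.6,26,2.796)
```

```text
t 27.87 pos [ 372.2 -291.3   34.2] yaw 2.796 w 82.0 F [-0.6  1.3 -1.1]
 shift now-axes cm [0.46 0.02 0.82]  after-turn axes [0.46 0.01 0.82]  turn [-0.003  0.007 -0.   ]
```

Emit:
play_rows:
  deltas:
    - [0.45,0,0.9,0,0.007,0,8.2]
    - [0,0,0,0,0,0,8.2]
    - [0,0,0,0,0,0,5]
    - [0,0,0,0,0,0,5]
    - [0,0,0,0,0,0,5]

```text
time_s: 28.28
ee_pos: [0.3699, -0.2921, 0.0289]
orientation: [0.172, 0.985, -0.004, 0.002]
wrist_force: [-0.2, -0.2, -0.3]
gripper_width: 0.0583
```

Run:
```python
from h import *
go(368,-289.6,26,2.796)
```

```text
t 28.28 pos [ 369.9 -292.1   28.9] yaw 2.796 w 58.3 F [-0.2 -0.2 -0.3]
 shift now-axes cm [0.27 0.17 0.29]  after-turn axes [0.27 0.17 0.29]  turn [-0.006  0.004  0.   ]
```

Emit:
play_rows:
  deltas:
    - [0,0,0,0,0,0,5]
    - [0,0,-2.5,0,0,0,5]
    - [0,0,-4,0,0,0,5]
    - [0,0,-4,0,0,0,5]
    - [0,0,-1,0,0,0,5]

```text
time_s: 28.7
ee_pos: [0.3662, -0.2876, 0.1431]
orientation: [0.172, 0.985, 0.001, -0.004]
wrist_force: [1.0, -1.1, -0.4]
gripper_width: 0.0587
```

Run:
```python
from h import *
go(*pl(0,-112),140,2.722)
I,D=snap('top','t22'); cans(I,D,0.05,0.14)
```

```text
t 28.7 pos [ 366.2 -287.6  143.1] yaw 2.796 w 58.7 F [ 1.  -1.1 -0.4]
 shift now-axes cm [-14.79  25.92   0.2 ]  after-turn axes [-12.84  26.94   0.31]  turn [-0.    -0.007  0.074]
can 0.71 [252. 180.] c [599.5  19.7] r 47.6 z 0.119 yaw -0.504 |v| 10.2 42
can 0.67 [170. 258.] c [370.5 288.4] r 30.5 z 0.064 yaw 1.226 |v| 14.1 44
```

Emit:
play_rows:
  deltas:
    - [0,0,0,0,-0.007,0.074,5]
    - [-1.6,3.4,-0.1,0,0,0,5]
    - [-1.6,3.4,-0.1,0,0,0,5]
    - [-1.6,3.4,-0.1,0,0,0,5]
    - [-1.6,3.4,-0.1,0,0,0,5]

```text
time_s: 29.22
ee_pos: [0.4754, -0.1899, 0.1364]
orientation: [0.217, 0.976, 0.001, -0.005]
wrist_force: [0.2, -1.1, -1.4]
gripper_width: 0.0588
```

Run:
```python
from h import *
go(*pl(0,-112),140,2.722)
```

```text
t 29.22 pos [ 475.4 -189.9  136.4] yaw 2.704 w 58.8 F [ 0.2 -1.1 -1.4]
 shift now-axes cm [-6.59 13.69 -0.44]  after-turn axes [-6.85 13.57 -0.36]  turn [-0.001 -0.011 -0.018]
```

Emit:
play_rows:
  deltas:
    - [-1.7,3.4,-0.2,0,-0.01,-0.018,5]
    - [-1.7,3.4,-0.2,0,0,0,5]
    - [-1.7,3.4,-0.2,0,0,0,5]
    - [-1.2,2.4,-0.1,0,0,0,5]
    - [0,0,0,0,0,0,5]

```text
time_s: 29.63
ee_pos: [0.587, -0.0889, 0.1303]
orientation: [0.206, 0.978, 0.002, -0.007]
wrist_force: [-0.8, -0.3, -0.3]
gripper_width: 0.059
```

Run:
```python
from h import *
go(*pl(0,-112),95,2.722)
```

```text
t 29.63 pos [587.  -88.9 130.3] yaw 2.726 w 59.0 F [-0.8 -0.3 -0.3]
 shift now-axes cm [-0.82 -0.21  3.52]  after-turn axes [-0.77 -0.2   3.53]  turn [ 0.    -0.015  0.004]
```

Emit:
play_rows:
  deltas:
    - [-0.7,-0.2,0,0,-0.013,0.004,5]
    - [0,0,0,0,0,0,5]
    - [0,0,2.5,0,0,0,5]
    - [0,0,1,0,0,0,5]
    - [0,0,0,0,0,0,5]

```text
time_s: 30.05
ee_pos: [0.59, -0.0937, 0.0886]
orientation: [0.208, 0.978, 0.001, -0.003]
wrist_force: [3.8, 6.2, 12.9]
gripper_width: 0.0588
```

Run:
```python
from h import *
go(*pl(0,-112),89,2.722)
```

```text
t 30.05 pos [590.  -93.7  88.6] yaw 2.722 w 58.8 F [ 3.8  6.2 12.9]
 shift now-axes cm [-0.3   0.11 -0.04]  after-turn axes [-0.3   0.11 -0.04]  turn [-0.    -0.007  0.   ]
```

Contact at the expected height (88.6). Releasing.

Emit:
play_rows:
  deltas:
    - [0,0,-0.1,0,0,0,5]
    - [0,0,0,0,0,0,7.8]
    - [0,0,0,0,0,0,7.8]
    - [0,0,0,0,0,0,7.8]
    - [0,0,-1.5,0,0,0,7.8]

```text
time_s: 30.47
ee_pos: [0.5855, -0.0968, 0.1019]
orientation: [0.211, 0.978, 0.001, -0.007]
wrist_force: [-1.1, -0.4, -0.9]
gripper_width: 0.0783
```

Emit:
play_rows:
  deltas:
    - [0,0,-3,0,0,0,7.8]
    - [0,0,-3.5,0,0,0,7.8]
    - [0,0,-3.5,0,0,0,7.8]
    - [0,0,0,0,0,0,7.8]

```text
time_s: 30.8
ee_pos: [0.5851, -0.0985, 0.2064]
orientation: [0.212, 0.977, 0.0, -0.008]
wrist_force: [1.0, -0.2, 1.3]
gripper_width: 0.0778
```

Run:
```python
from h import *
go(370.5,288.4,190,2.8)
print(status.observe()['joint_positions'].round(2))
I,D=snap('side','s23')
cv2.imwrite('pics/s23c.png',cv2.resize(cv2.cvtColor(I[100:340,130:380],cv2.COLOR_RGB2BGR),None,fx=2.5,fy=2.5))
```

```text
t 30.8 pos [585.1 -98.5 206.4] yaw 2.715 w 77.8 F [ 1.  -0.2  1.3]
 shift now-axes cm [35.53 26.34  2.13]  after-turn axes [33.18 29.27  1.64]  turn [-0.002 -0.016 -0.085]
[-0.3   0.18  1.62 -0.    1.36 -1.44]
```

View pics/s23c.png

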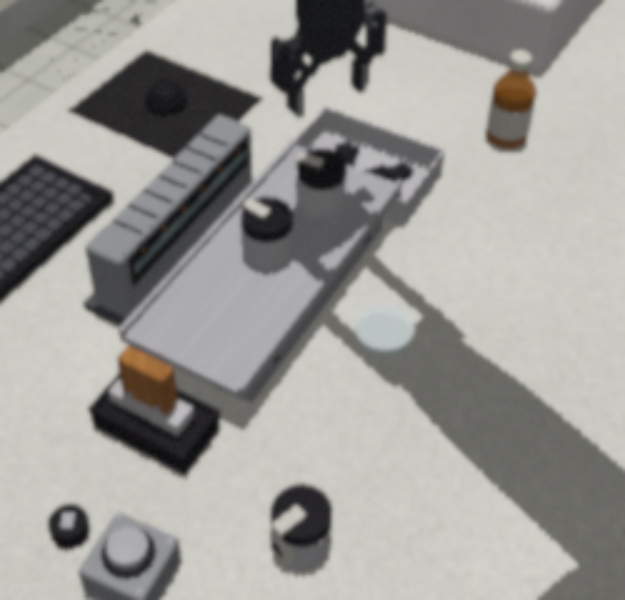

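Emit:
play_rows:
  deltas:
    - [3.2,2.4,0,0,-0.016,0,8.2]
    - [3.2,2.4,0,0,0,0,8.2]
    - [3.2,2.4,-0.1,0,0,0,8.2]
    - [3.2,2.4,-0.1,0,0,0,8.2]
    - [3.2,2.4,-0.1,0,0,0,8.2]

```text
time_s: 31.27
ee_pos: [0.486, 0.0746, 0.2014]
orientation: [0.218, 0.976, -0.003, -0.003]
wrist_force: [0.2, 0.7, -0.4]
gripper_width: 0.0819
```

Emit:
play_rows:
  deltas:
    - [3.2,2.4,-0.1,0,0,0,8.2]
    - [3.2,2.4,-0.1,0,0,0,8.2]
    - [3.2,2.4,-0.1,0,0,0,8.2]
    - [3.2,2.4,-0.1,0,0,0,8.2]
    - [2.0,1.5,0,0,0,0,8.2]

```text
time_s: 31.68
ee_pos: [0.39, 0.2442, 0.2007]
orientation: [0.22, 0.976, -0.004, -0.006]
wrist_force: [1.0, 0.2, 0.9]
gripper_width: 0.0818
```

Run:
```python
from h import *
go(370.5,288.4,130,2.715)
I,D=snap('top','t24'); cans(I,D,0.05,0.14)
```

```text
t 31.68 pos [390.  244.2 200.7] yaw 2.699 w 81.8 F [1.  0.2 0.9]
 shift now-axes cm [3.58 3.23 7.07]  after-turn axes [3.6  3.22 7.07]  turn [-0.011 -0.01  -0.016]
can 0.8 [253. 183.] c [599.8  18.2] r 47.0 z 0.121 yaw -0.381 |v| 9.0 43
can 0.56 [292. 181.] c [593.1 -94.2] r 49.8 z 0.106 yaw 0.363 |v| 9.3 44
```

Emit:
play_rows:
  deltas:
    - [2.2,2.0,0,-0.01,-0.01,-0.016,8.2]
    - [1.2,1.1,0,0,0,0,8.2]
    - [0,0,0,0,0,0,8.2]
    - [0,0,0,0,0,0,8.2]

```text
time_s: 32.12
ee_pos: [0.3713, 0.2855, 0.1974]
orientation: [0.209, 0.978, -0.003, -0.001]
wrist_force: [-0.2, -0.1, -0.8]
gripper_width: 0.0821
```

Run:
```python
from h import *
go(370.5,288.4,120,2.715)
I,D=snap('top','t24'); cans(I,D,0.1,0.14)
```

```text
t 32.12 pos [371.3 285.5 197.4] yaw 2.72 w 82.1 F [-0.2 -0.1 -0.8]
 shift now-axes cm [0.19 0.28 7.74]  after-turn axes [0.19 0.24 7.74]  turn [-0.005 -0.     0.005]
can 0.86 [290. 182.] c [586.5 -91.7] r 30.7 z 0.124 yaw 0.023 |v| 14.3 44
can 0.6 [253. 184.] c [592.9  17.1] r 30.2 z 0.124 yaw -0.138 |v| 14.1 40
```

Emit:
play_rows:
  deltas:
    - [0.2,0.25,3,-0.005,0,0.005,8.2]
    - [0,0,3.5,0,0,0,8.2]
    - [0,0,1.5,0,0,0,8.2]
    - [0,0,0,0,0,0,8.2]

```text
time_s: 32.55
ee_pos: [0.3759, 0.2848, 0.1172]
orientation: [0.215, 0.977, 0.002, 0.003]
wrist_force: [-0.4, 0.1, -0.8]
gripper_width: 0.082
```

Run:
```python
from h import *
go(370.5,288.4,30,2.715)
I,D=snap('side','s25')
cv2.imwrite('pics/s25c.png',cv2.resize(cv2.cvtColor(I[220:350,180:320],cv2.COLOR_RGB2BGR),None,fx=4,fy=4))
```

```text
t 32.55 pos [375.9 284.8 117.2] yaw 2.707 w 82.0 F [-0.4  0.1 -0.8]
 shift now-axes cm [0.69 0.07 8.72]  after-turn axes [0.64 0.11 8.72]  turn [ 0.004  0.005 -0.008]
```

View pics/s25c.png

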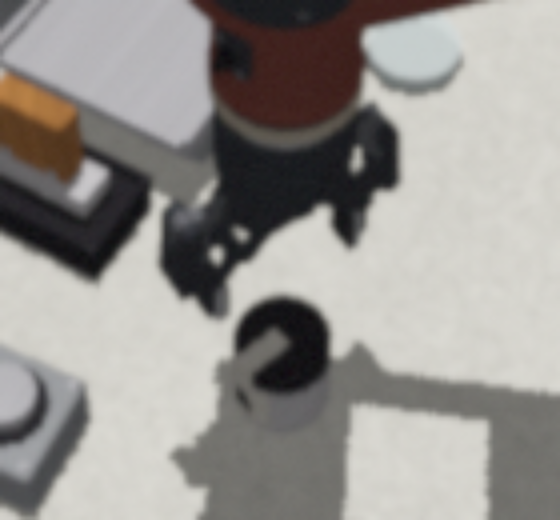

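Emit:
play_rows:
  deltas:
    - [0.65,0.05,2,0.004,0.005,-0.008,8.2]
    - [0,0,0,0,0,0,8.2]
    - [0.3,0,2.5,0,0,0,8.2]
    - [0,0,0,0,0,0,8.2]

```text
time_s: 32.93
ee_pos: [0.3731, 0.2886, 0.078]
orientation: [0.214, 0.977, 0.002, 0.003]
wrist_force: [-1.4, -0.2, -1.1]
gripper_width: 0.0822
```

Run:
```python
from h import *
go(370.5,288.4,27,2.715)
```

```text
t 32.93 pos [373.1 288.6  78. ] yaw 2.711 w 82.2 F [-1.4 -0.2 -1.1]
 shift now-axes cm [ 0.26 -0.15  5.1 ]  after-turn axes [ 0.23 -0.12  5.1 ]  turn [ 0.005  0.005 -0.004]
```

Emit:
play_rows:
  deltas:
    - [0.4,-0.1,2.5,0.004,0.005,0,8.2]
    - [0.1,0,1.5,0,0,0,8.2]
    - [0,0,0,0,0,0,8.2]

```text
time_s: 33.18
ee_pos: [0.3745, 0.2915, 0.0446]
orientation: [0.214, 0.977, 0.004, 0.004]
wrist_force: [-0.8, 0.1, 0.7]
gripper_width: 0.0819
```

Run:
```python
from h import *
go(370.5,288.4,27,2.715)
```

```text
t 33.18 pos [374.5 291.5  44.6] yaw 2.71 w 81.9 F [-0.8  0.1  0.7]
 shift now-axes cm [ 0.25 -0.47  1.76]  after-turn axes [ 0.24 -0.45  1.76]  turn [ 0.009  0.007 -0.005]
```

Emit:
play_rows:
  deltas:
    - [0.3,-0.45,1.2,0.009,0.007,0,8.2]
    - [0,0,0,0,0,0,8.2]
    - [0.3,0,0.6,0,0,0,8.2]
    - [0,0,0,0,0,0,8.2]

```text
time_s: 33.52
ee_pos: [0.3714, 0.2912, 0.0317]
orientation: [0.215, 0.977, 0.002, 0.003]
wrist_force: [-0.6, -1.3, -0.5]
gripper_width: 0.082
```

Emit:
play_rows:
  deltas:
    - [0,0,0,0,0,0,5]
    - [0,0,0,0,0,0,5]
    - [0,0,0,0,0,0,5]
    - [0,0,0,0,0,0,5]

```text
time_s: 33.85
ee_pos: [0.3726, 0.2918, 0.0338]
orientation: [0.214, 0.977, 0.003, 0.004]
wrist_force: [0.3, 0.1, -1.7]
gripper_width: 0.0583
```

Run:
```python
from h import *
go(370.5,288.4,27,2.715)
```

```text
t 33.85 pos [372.6 291.8  33.8] yaw 2.71 w 58.3 F [ 0.3  0.1 -1.7]
 shift now-axes cm [ 0.05 -0.4   0.68]  after-turn axes [ 0.05 -0.4   0.68]  turn [ 0.007  0.006 -0.005]
```

Emit:
play_rows:
  deltas:
    - [0,0,0,0,0,0,8.2]
    - [0,0,0,0,0,0,8.2]
    - [0.1,-0.3,0.9,0.007,0.006,0,8.2]
    - [0,0,0,0,0,0,8.2]

```text
time_s: 34.18
ee_pos: [0.3709, 0.2899, 0.0248]
orientation: [0.214, 0.977, 0.0, 0.001]
wrist_force: [-0.3, -0.8, -1.2]
gripper_width: 0.082
```

Run:
```python
from h import *
go(370.5,288.4,25,2.715)
```

```text
t 34.18 pos [370.9 289.9  24.8] yaw 2.71 w 82.0 F [-0.3 -0.8 -1.2]
 shift now-axes cm [-0.03 -0.15 -0.02]  after-turn axes [-0.02 -0.15 -0.02]  turn [ 0.001  0.001 -0.005]
```

Emit:
play_rows:
  deltas:
    - [0,0,0,0,0,0,5]
    - [0,0,0,0,0,0,5]
    - [0,0,0,0,0,0,5]
    - [0,0,0,0,0,0,5]

```text
time_s: 34.52
ee_pos: [0.3712, 0.29, 0.0246]
orientation: [0.214, 0.977, 0.001, 0.0]
wrist_force: [0.0, -0.4, -0.8]
gripper_width: 0.0587
```

Emit:
play_rows:
  deltas:
    - [0,0,-2,0,0,0,5]
    - [0,0,-4,0,0,0,5]
    - [0,0,-4,0,0,0,5]
    - [0,0,-2,0,0,0,5]
    - [0,0,0,0,0,0,5]

```text
time_s: 34.93
ee_pos: [0.3665, 0.2874, 0.144]
orientation: [0.214, 0.977, -0.004, -0.005]
wrist_force: [1.3, 0.6, -1.4]
gripper_width: 0.0587
```

Run:
```python
from h import *
go(*pl(0,112),140,2.71-1.178)
I,D=snap('side','s26')
cv2.imwrite('pics/s26c.png',cv2.resize(cv2.cvtColor(I[190:350,160:320],cv2.COLOR_RGB2BGR),None,fx=3.5,fy=3.5))
```

```text
t 34.93 pos [366.5 287.4 144. ] yaw 2.709 w 58.7 F [ 1.3  0.6 -1.4]
 shift now-axes cm [-26.33  -5.2    0.26]  after-turn axes [-14.89  22.32   0.4 ]  turn [-1.300e-02 -1.000e-03  1.177e+00]
```

View pics/s26c.png

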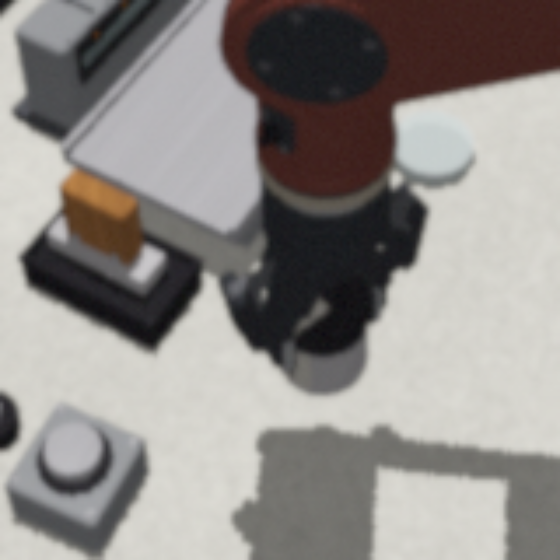

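Emit:
play_rows:
  deltas:
    - [0,0,-0.05,-0.01,0,0.118,5]
    - [0,0,-0.05,0,0,0.118,5]
    - [0,0,-0.05,0,0,0.118,5]
    - [0,0,-0.05,0,0,0.118,5]
    - [0,0,-0.05,0,0,0.118,5]

```text
time_s: 35.4
ee_pos: [0.3611, 0.2843, 0.1349]
orientation: [0.499, 0.867, -0.006, -0.007]
wrist_force: [-0.3, 0.2, -1.9]
gripper_width: 0.0587
```

Emit:
play_rows:
  deltas:
    - [0,0,-0.05,0,0,0.118,5]
    - [0,0,-0.05,0,0,0.118,5]
    - [0,0,-0.05,0,0,0.118,5]
    - [0,0,-0.05,0,0,0.118,5]
    - [0,0,-0.05,0,0,0.118,5]

```text
time_s: 35.82
ee_pos: [0.3536, 0.28, 0.1234]
orientation: [0.74, 0.672, -0.018, -0.007]
wrist_force: [0.2, 0.8, -2.1]
gripper_width: 0.0586
```

Run:
```python
from h import *
go(*pl(0,112),140,2.71-1.178)
```

```text
t 35.82 pos [353.6 280.  123.4] yaw 1.476 w 58.6 F [ 0.2  0.8 -2.1]
 shift now-axes cm [-12.78  24.28  -2.3 ]  after-turn axes [-14.11  23.59  -1.66]  turn [-0.035  0.015 -0.057]
```

Emit:
play_rows:
  deltas:
    - [0,0,-1.5,-0.035,0.015,-0.05,5]
    - [-1.9,3.1,-0.2,0,0,0,5]
    - [-1.9,3.1,-0.2,0,0,0,5]
    - [-1.9,3.1,-0.2,0,0,0,5]
    - [-1.9,3.1,-0.2,0,0,0,5]

```text
time_s: 36.23
ee_pos: [0.4641, 0.1967, 0.1311]
orientation: [0.721, 0.692, -0.01, -0.005]
wrist_force: [1.1, 0.9, -1.2]
gripper_width: 0.0587
```

Run:
```python
from h import *
go(*pl(0,112),140,2.71-1.178)
```

```text
t 36.23 pos [464.1 196.7 131.1] yaw 1.53 w 58.7 F [ 1.1  0.9 -1.2]
 shift now-axes cm [-6.2  12.21 -1.1 ]  after-turn axes [-6.21 12.22 -0.89]  turn [-0.02   0.007 -0.002]
```

Emit:
play_rows:
  deltas:
    - [-1.8,3.4,-0.3,-0.01,0.004,0,5]
    - [-1.8,3.4,-0.3,-0.01,0,0,5]
    - [-1.6,3.1,-0.3,0,0,0,5]
    - [-0.8,1.6,0,0,0,0,5]
    - [0,0,0,0,0,0,5]

```text
time_s: 36.65
ee_pos: [0.5791, 0.1221, 0.124]
orientation: [0.723, 0.691, -0.008, -0.003]
wrist_force: [-0.9, -0.4, -1.8]
gripper_width: 0.0588
```

Run:
```python
from h import *
go(*pl(0,112),95,2.71-1.178)
```

```text
t 36.65 pos [579.1 122.1 124. ] yaw 1.525 w 58.8 F [-0.9 -0.4 -1.8]
 shift now-axes cm [0.83 0.48 2.88]  after-turn axes [0.8  0.44 2.9 ]  turn [-0.015  0.007 -0.007]
```

Emit:
play_rows:
  deltas:
    - [0.8,0.4,0,-0.012,0.006,-0.007,5]
    - [0,0,0,0,0,0,5]
    - [0,0,2.3,0,0,0,5]
    - [0,0,0,0,0,0,5]
    - [0,0,0,0,0,0,5]

```text
time_s: 37.07
ee_pos: [0.5768, 0.132, 0.0917]
orientation: [0.72, 0.694, -0.006, -0.005]
wrist_force: [0.6, -0.3, -1.2]
gripper_width: 0.0589
```

Run:
```python
from h import *
go(*pl(0,112),85,2.71-1.178)
```

```text
t 37.07 pos [576.8 132.   91.7] yaw 1.533 w 58.9 F [ 0.6 -0.3 -1.2]
 shift now-axes cm [-0.18  0.71  0.65]  after-turn axes [-0.18  0.7   0.67]  turn [-0.015  0.001  0.001]
```

Emit:
play_rows:
  deltas:
    - [0,0.7,0.4,-0.012,0,0,5]
    - [0,0,0,0,0,0,5]
    - [0,0,0.5,0,0,0,5]
    - [0,0,0,0,0,0,5]

```text
time_s: 37.4
ee_pos: [0.5839, 0.1341, 0.0858]
orientation: [0.719, 0.695, -0.0, 0.0]
wrist_force: [-0.3, 0.6, -1.7]
gripper_width: 0.0587
```

Run:
```python
from h import *
go(*pl(0,112),85,2.71-1.178)
```

```text
t 37.4 pos [583.9 134.1  85.8] yaw 1.537 w 58.7 F [-0.3  0.6 -1.7]
 shift now-axes cm [-0.42  0.01  0.08]  after-turn axes [-0.42  0.01  0.08]  turn [0.    0.001 0.005]
```

Emit:
play_rows:
  deltas:
    - [0,0,0.5,0,0,0,5]
    - [0,0,0,0,0,0,5]
    - [0,0,0,0,0,0,5]

```text
time_s: 37.65
ee_pos: [0.587, 0.1348, 0.087]
orientation: [0.719, 0.695, 0.003, 0.003]
wrist_force: [-0.3, -0.1, -1.9]
gripper_width: 0.0588
```

Run:
```python
from h import *
go(*pl(0,112),85,2.71-1.178)
```

```text
t 37.65 pos [587.  134.8  87. ] yaw 1.538 w 58.8 F [-0.3 -0.1 -1.9]
 shift now-axes cm [-0.5 -0.3  0.2]  after-turn axes [-0.51 -0.3   0.2 ]  turn [ 0.007 -0.     0.006]
```

Emit:
play_rows:
  deltas:
    - [-0.3,0,1.0,0.005,0,0,5]
    - [0,0,0,0,0,0,5]
    - [0,0,0,0,0,0,5]

```text
time_s: 37.9
ee_pos: [0.5905, 0.1345, 0.0848]
orientation: [0.719, 0.695, 0.005, 0.002]
wrist_force: [0.7, 0.9, -2.1]
gripper_width: 0.0591
```

Run:
```python
from h import *
go(*pl(0,112),85,2.71-1.178)
```

```text
t 37.9 pos [590.5 134.5  84.8] yaw 1.538 w 59.1 F [ 0.7  0.9 -2.1]
 shift now-axes cm [-0.48 -0.65 -0.03]  after-turn axes [-0.48 -0.65 -0.02]  turn [ 0.01  -0.005  0.006]
```

Emit:
play_rows:
  deltas:
    - [0,0,0.3,0,0,0,5]
    - [0,0,0,0,0,0,7.4]
    - [0,0,0,0,0,0,7.8]
    - [0,0,0,0,0,0,7.8]
    - [0,0,-1.5,0,0,0,7.8]

```text
time_s: 38.32
ee_pos: [0.5878, 0.1333, 0.091]
orientation: [0.719, 0.695, 0.003, 0.0]
wrist_force: [-0.6, 0.3, -0.5]
gripper_width: 0.0781
```

Emit:
play_rows:
  deltas:
    - [0,0,-3,0,0,0,7.8]
    - [0,0,-3.5,0,0,0,7.8]
    - [0,0,-3.5,0,0,0,7.8]
    - [0,0,0,0,0,0,7.8]

```text
time_s: 38.65
ee_pos: [0.5854, 0.1324, 0.1914]
orientation: [0.719, 0.695, -0.0, -0.002]
wrist_force: [1.1, -0.1, 1.6]
gripper_width: 0.0783
```

Run:
```python
from h import *
print(status.observe()['ee_pos'],status.observe()['joint_positions'].round(2))
for n in('top','side'): I,D=snap(n,n+'27'); 
I,D=vision.get_image('top'); cans(I,D,0.1,0.14)
P=cloud('top',D)
for r in vision.regions_of('top','readkey')[:3]:
    m=r['pixels']&(D>0);q=P[m];t=q[q[:,2]>np.percentile(q[:,2],90)-.006];print('key',r['score'],r['point'],np.median(q,0),t[:,2].max(),cv2.minEnclosingCircle((t[:,:2]*1000).astype(np.float32)))
for c in('top','side'):
    for r in vision.landmark_of(c,'readkey_top')[:2]: print(c,r,px2w_z(c,*r['point'],0.063))
a=cv2.imread('pics/side27.png')[100:340,130:380]
cv2.imwrite('pics/m27.png',cv2.resize(a,None,fx=2.5,fy=2.5))
```

```text
[0.58541736 0.13238127 0.19137575] [0.09 0.19 1.63 0.   1.32 0.12]
can 0.82 [290. 183.] c [586.8 -91.8] r 30.9 z 0.124 yaw 0.029 |v| 14.0 44
can 0.68 [254. 181.] c [593.   17.1] r 30.2 z 0.124 yaw -0.161 |v| 14.5 42
can 0.57 [224. 185.] c [587.9 113.1] r 21.8 z 0.123 yaw -2.31 |v| 7.4 6
key 0.65 [133.3, 218.5] [0.48751515 0.4054559  0.06320119] 0.0678357316555318 ((487.22515869140625, 406.3072814941406), 19.660367965698242)
top {'point': [131.9, 223.2], 'score': 0.55} [0.48626734 0.4027755  0.063     ]
side {'point': [179.6, 316.5], 'score': 0.51} [0.49307808 0.40320145 0.063     ]
```

View pics/m27.png

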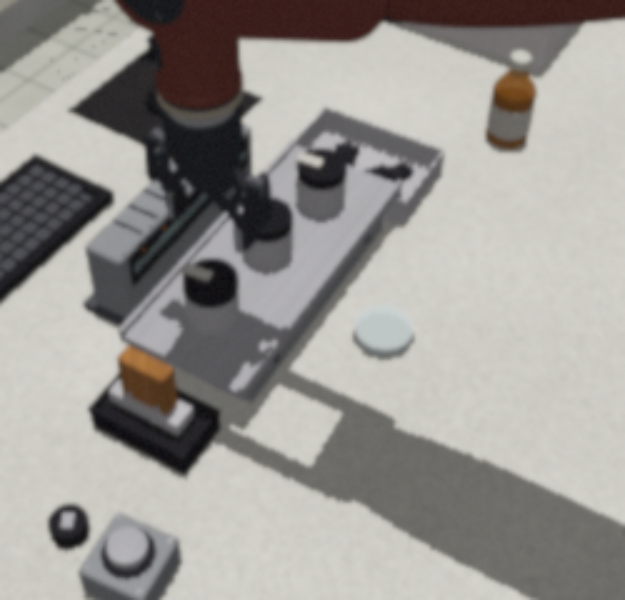

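Emit:
play_rows:
  deltas:
    - [-3.5,0.2,0,0,0,0,8.2]
    - [-3.5,0.2,0,0,0,0,8.2]
    - [-3,0.1,0,0,0,0,8.2]
    - [-1,0,0,0,0,0,8.2]
    - [0,0,0,0,0,0,8.2]

```text
time_s: 39.42
ee_pos: [0.5787, 0.0204, 0.1751]
orientation: [0.717, 0.697, -0.009, -0.01]
wrist_force: [-0.5, -0.3, -0.1]
gripper_width: 0.0822
```

Run:
```python
from h import *
go(593,17,150,1.537)
I,D=vision.get_image('top'); cans(I,D,0.1,0.14)
```

```text
t 39.42 pos [578.7  20.4 175.1] yaw 1.542 w 82.2 F [-0.5 -0.3 -0.1]
 shift now-axes cm [-0.3   1.51  2.47]  after-turn axes [-0.29  1.44  2.51]  turn [-0.027 -0.002  0.005]
can 0.8 [293. 183.] c [586.8 -91.8] r 30.9 z 0.124 yaw 0.034 |v| 14.0 46
```

Emit:
play_rows:
  deltas:
    - [-0.3,1.4,0,-0.025,0,0.005,8.2]
    - [0,0,0,0,0,0,8.2]
    - [0,0,0,0,0,0,8.2]

```text
time_s: 39.77
ee_pos: [0.594, 0.0224, 0.1742]
orientation: [0.718, 0.696, 0.001, -0.001]
wrist_force: [0.7, -0.2, -0.1]
gripper_width: 0.0822
```

Run:
```python
from h import *
go(593,17,86,1.537)
I,D=vision.get_image('top'); cans(I,D,0.1,0.14)
I,D=snap('side','s28')
cv2.imwrite('pics/m28.png',cv2.resize(cv2.cvtColor(I[100:280,130:330],cv2.COLOR_RGB2BGR),None,fx=3,fy=3))
```

```text
t 39.77 pos [594.   22.4 174.2] yaw 1.541 w 82.2 F [ 0.7 -0.2 -0.1]
 shift now-axes cm [-0.58 -0.08  8.82]  after-turn axes [-0.55 -0.08  8.82]  turn [ 0.    -0.004  0.004]
can 0.94 [288. 180.] c [586.7 -91.8] r 30.7 z 0.124 yaw 0.035 |v| 14.0 44
can 0.66 [260. 186.] c [584.5   3.3] r 24.2 z 0.124 yaw -3.09 |v| 12.0 6
can 0.46 [225. 185.] c [585.5 119.3] r 26.2 z 0.123 yaw -2.453 |v| 12.5 6
```

View pics/m28.png

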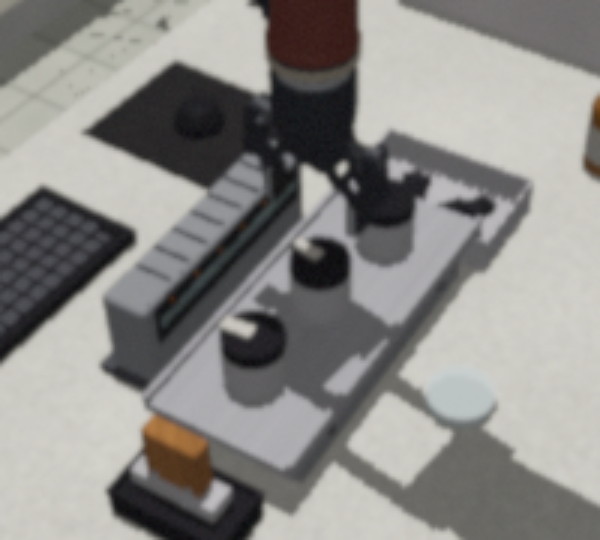

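The side view shows C's strip pointing left to the window. B's strip at (312,250) is slightly turned compared with it, so I'll regrip and trim B.

Emit:
play_rows:
  deltas:
    - [-0.5,0,2.5,0,0,0,8.2]
    - [0,0,0,0,0,0,8.2]
    - [0,0,0,0,0,0,8.2]

```text
time_s: 40.17
ee_pos: [0.5947, 0.0186, 0.1508]
orientation: [0.717, 0.697, 0.002, -0.0]
wrist_force: [-0.2, -0.4, 0.3]
gripper_width: 0.0821
```

Run:
```python
from h import *
go(593,17,86,1.537)
```

```text
t 40.17 pos [594.7  18.6 150.8] yaw 1.543 w 82.1 F [-0.2 -0.4  0.3]
 shift now-axes cm [-0.19 -0.18  6.48]  after-turn axes [-0.17 -0.16  6.48]  turn [ 0.003 -0.004  0.006]
```

Emit:
play_rows:
  deltas:
    - [-0.15,-0.3,2.5,0.003,0,0,8.2]
    - [0,0,2.0,0,0,0,8.2]
    - [0,0,0,0,0,0,8.2]
    - [0,0,0,0,0,0,8.2]

```text
time_s: 40.5
ee_pos: [0.5938, 0.0183, 0.1094]
orientation: [0.717, 0.697, 0.003, 0.0]
wrist_force: [0.7, 0.4, 0.1]
gripper_width: 0.0816
```

Run:
```python
from h import *
go(593,17,86,1.537)
```

```text
t 40.5 pos [593.8  18.3 109.4] yaw 1.544 w 81.6 F [0.7 0.4 0.1]
 shift now-axes cm [-0.14 -0.08  2.34]  after-turn axes [-0.14 -0.07  2.34]  turn [ 0.004 -0.004  0.007]
```

Emit:
play_rows:
  deltas:
    - [-0.1,-0.2,2.2,0.004,0,0.005,8.2]
    - [0,0,0,0,0,0,8.2]
    - [0,0,0,0,0,0,5]
    - [0,0,0,0,0,0,5]
    - [0,0,0,0,0,0,5]

```text
time_s: 40.92
ee_pos: [0.5963, 0.0178, 0.0959]
orientation: [0.718, 0.696, 0.004, 0.002]
wrist_force: [0.6, -0.5, -1.5]
gripper_width: 0.058
```

Run:
```python
from h import *
go(593,17,86,1.537)
```

```text
t 40.92 pos [596.3  17.8  95.9] yaw 1.54 w 58.0 F [ 0.6 -0.5 -1.5]
 shift now-axes cm [-0.09 -0.33  0.98]  after-turn axes [-0.09 -0.32  0.99]  turn [ 0.009 -0.003  0.003]
```

Emit:
play_rows:
  deltas:
    - [0,0,-0.7,0,0,0,5]
    - [0,0,0,0,0,-0.1,5]
    - [0,0,0,0,0,-0.1,5]
    - [0,0,0,0,0,0,5]

```text
time_s: 41.25
ee_pos: [0.5981, 0.0178, 0.1082]
orientation: [0.642, 0.767, 0.005, 0.004]
wrist_force: [-0.5, -0.4, -1.9]
gripper_width: 0.0586
```

Run:
```python
from h import *
go(593,17,96,1.537+0.19)
```

```text
t 41.25 pos [598.1  17.8 108.2] yaw 1.748 w 58.6 F [-0.5 -0.4 -1.9]
 shift now-axes cm [ 0.01 -0.53  1.21]  after-turn axes [ 0.   -0.51  1.22]  turn [ 0.014 -0.     0.021]
```

Rotated +0.21 (about what was measured). Lowering.

Emit:
play_rows:
  deltas:
    - [0,-0.5,0.9,0.014,0,0.015,5]
    - [0,0,0,0,0,0,5]
    - [0,0,0.7,0,0,0,5]
    - [0,0,0,0,0,0,5]
    - [0,0,0,0,0,0,5]

```text
time_s: 41.67
ee_pos: [0.5947, 0.0168, 0.0937]
orientation: [0.652, 0.758, 0.001, 0.001]
wrist_force: [1.0, -2.0, 2.9]
gripper_width: 0.0584
```

Run:
```python
from h import *
go(593,17,96,1.537+0.19)
I,D=snap('side','s29')
cv2.imwrite('pics/m29.png',cv2.resize(cv2.cvtColor(I[100:280,130:330],cv2.COLOR_RGB2BGR),None,fx=3,fy=3))
```

```text
t 41.67 pos [594.7  16.8  93.7] yaw 1.721 w 58.4 F [ 1.  -2.   2.9]
 shift now-axes cm [ 0.05 -0.17 -0.23]  after-turn axes [ 0.05 -0.17 -0.23]  turn [ 0.004  0.001 -0.006]
```

View pics/m29.png

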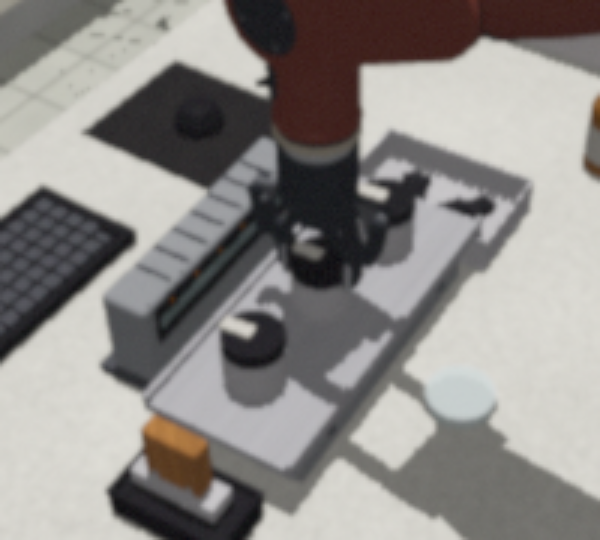

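Contact (+2.9 N). Release and lift, then go to the key.

Emit:
play_rows:
  deltas:
    - [0,0,0,0,0,0,7.8]
    - [0,0,0,0,0,0,7.8]
    - [0,0,0,0,0,0,7.8]
    - [0,0,-1.5,0,0,0,7.8]
    - [0,0,-3.5,0,0,0,7.8]

```text
time_s: 42.13
ee_pos: [0.5886, 0.0171, 0.1358]
orientation: [0.653, 0.758, -0.004, -0.005]
wrist_force: [-0.1, 0.0, 0.2]
gripper_width: 0.0779
```

Emit:
play_rows:
  deltas:
    - [0,0,-3.5,0,0,0,7.8]
    - [0,0,-3.5,0,0,0,7.8]
    - [0,0,0,0,0,0,7.8]

```text
time_s: 42.38
ee_pos: [0.5911, 0.0169, 0.2137]
orientation: [0.653, 0.757, -0.002, -0.003]
wrist_force: [1.3, 0.2, 1.1]
gripper_width: 0.0779
```

Run:
```python
from h import *
go(487.5,405,190)
```

```text
t 42.38 pos [591.1  16.9 213.7] yaw 1.719 w 77.9 F [1.3 0.2 1.1]
 shift now-axes cm [39.9  -4.51  2.46]  after-turn axes [39.91 -4.53  2.37]  turn [-0.007 -0.002  0.   ]
```

Emit:
play_rows:
  deltas:
    - [4.0,-0.45,0,0,0,0,0]
    - [4.0,-0.45,0,0,0,0,0]
    - [4.0,-0.45,0,0,0,0,0]
    - [4.0,-0.45,0,0,0,0,0]
    - [4.0,-0.45,0,0,0,0,0]

```text
time_s: 42.8
ee_pos: [0.5442, 0.2092, 0.2191]
orientation: [0.659, 0.752, 0.001, 0.003]
wrist_force: [0.0, 0.7, 0.4]
gripper_width: 0.0173
```

Emit:
play_rows:
  deltas:
    - [4.0,-0.45,0,0,0,0,0]
    - [4.0,-0.45,0,0,0,0,0]
    - [4.0,-0.45,0,0,0,0,0]
    - [2.0,-0.2,0,0,0,0,0]
    - [0,0,0,0,0,0,0]

```text
time_s: 43.22
ee_pos: [0.5051, 0.3588, 0.2193]
orientation: [0.657, 0.754, 0.003, 0.002]
wrist_force: [0.6, 0.8, 0.0]
gripper_width: 0.0001
```

Run:
```python
from h import *
go(487.5,405,150,1.719)
I,D=snap('top','t30'); cans(I,D,0.1,0.14); cans(I,D,0.055,0.075)
I,D=snap('side','s30')
cv2.imwrite('pics/m30.png',cv2.resize(cv2.cvtColor(I[100:360,130:350],cv2.COLOR_RGB2BGR),None,fx=2.3,fy=2.3))
```

```text
t 43.22 pos [505.1 358.8 219.3] yaw 1.708 w 0.1 F [0.6 0.8 0. ]
 shift now-axes cm [ 4.82 -1.17  6.92]  after-turn axes [ 4.83 -1.06  6.93]  turn [ 0.008 -0.001 -0.011]
can 0.84 [219. 185.] c [589.3 132.7] r 30.8 z 0.124 yaw 0.048 |v| 14.5 44
can 0.81 [255. 184.] c [592.9  15.1] r 30.4 z 0.124 yaw 0.016 |v| 14.3 43
can 0.65 [292. 183.] c [586.9 -92.1] r 30.9 z 0.124 yaw 0.049 |v| 14.2 45
can 0.84 [219. 185.] c [594.1 139.6] r 52.3 z 0.06 yaw 0.0 |v| 0.0 0
can 0.81 [255. 184.] c [599.1  14.9] r 50.5 z 0.06 yaw 0.0 |v| 0.0 0
can 0.65 [292. 183.] c [594.7 -95.6] r 49.7 z 0.06 yaw 0.0 |v| 0.0 0
```

View pics/m30.png

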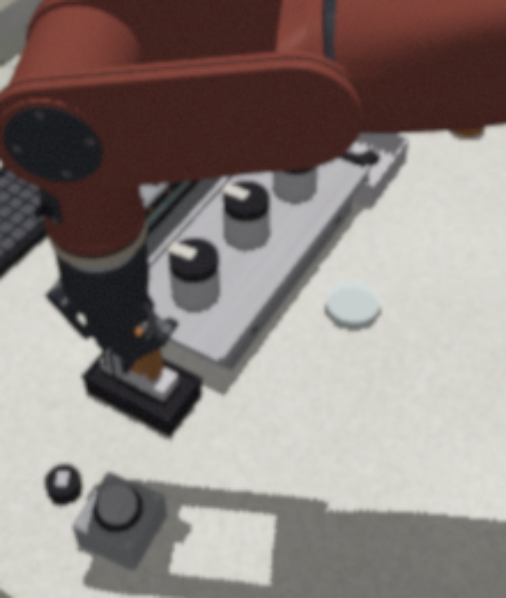

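Emit:
play_rows:
  deltas:
    - [3.0,-0.7,0,0.007,0,-0.01,0]
    - [1.6,-0.3,0,0,0,0,0]
    - [0,0,0,0,0,0,0]
    - [0,0,3,0,0,0,0]
    - [0,0,0,0,0,0,0]

```text
time_s: 43.83
ee_pos: [0.4957, 0.3921, 0.1897]
orientation: [0.659, 0.753, 0.001, 0.003]
wrist_force: [-2.3, -0.6, -1.8]
gripper_width: -0.0001
```

Run:
```python
from h import *
go(487.5,405,90,1.719)
```

```text
t 43.83 pos [495.7 392.1 189.7] yaw 1.704 w -0.1 F [-2.3 -0.6 -1.8]
 shift now-axes cm [ 1.42 -0.68  9.96]  after-turn axes [ 1.4  -0.62  9.97]  turn [ 0.004  0.003 -0.015]
```

Emit:
play_rows:
  deltas:
    - [1.3,-0.8,2,0,0,-0.01,0]
    - [0,0,3,0,0,0,0]
    - [0,0,3,0,0,0,0]
    - [0,0,0,0,0,0,0]
    - [0,0,0,0,0,0,0]

```text
time_s: 44.25
ee_pos: [0.4921, 0.3993, 0.1135]
orientation: [0.657, 0.754, 0.003, 0.005]
wrist_force: [0.6, 0.3, 0.5]
gripper_width: -0.0003
```

Run:
```python
from h import *
go(487.5,405,63,1.719)
I,D=snap('side','s31')
cv2.imwrite('pics/m31.png',cv2.resize(cv2.cvtColor(I[220:360,120:260],cv2.COLOR_RGB2BGR),None,fx=4,fy=4))
```

```text
t 44.25 pos [492.1 399.3 113.5] yaw 1.708 w -0.3 F [0.6 0.3 0.5]
 shift now-axes cm [ 0.65 -0.43  5.05]  after-turn axes [ 0.64 -0.37  5.05]  turn [ 0.01   0.004 -0.011]
```

View pics/m31.png

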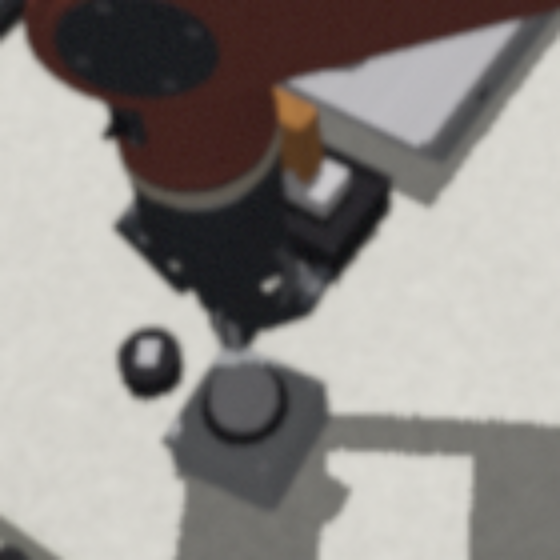

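Emit:
play_rows:
  deltas:
    - [0.6,-0.5,2,0.008,0.004,-0.01,0]
    - [0,0,2,0,0,0,0]
    - [0,0,0,0,0,0,0]
    - [0,0,0,0,0,0,0]

```text
time_s: 44.63
ee_pos: [0.4928, 0.4054, 0.0833]
orientation: [0.654, 0.756, 0.006, 0.003]
wrist_force: [0.4, 0.5, 1.0]
gripper_width: -0.0003
```

Run:
```python
from h import *
go(487.5,405,57,1.719)
```

```text
t 44.63 pos [492.8 405.4  83.3] yaw 1.715 w -0.3 F [0.4 0.5 1. ]
 shift now-axes cm [ 0.02 -0.57  2.62]  after-turn axes [ 0.03 -0.53  2.63]  turn [ 0.013 -0.004 -0.004]
```

Emit:
play_rows:
  deltas:
    - [0,-0.5,1.2,0.01,0,0,0]
    - [0,0,0.8,0,0,0,0]
    - [0,0,0.8,0,0,0,0]
    - [0,0,0.8,0,0,0,0]

```text
time_s: 44.97
ee_pos: [0.4931, 0.4074, 0.0558]
orientation: [0.655, 0.756, 0.008, 0.001]
wrist_force: [-24.8, -18.0, 75.0]
gripper_width: 0.0001
```

Emit:
play_rows:
  deltas:
    - [0,0,0.8,0,0,0,0]
    - [0,0,1.0,0,0,0,0]

```text
time_s: 45.13
ee_pos: [0.4932, 0.4075, 0.0556]
orientation: [0.654, 0.757, 0.005, 0.001]
wrist_force: [-35.5, -25.4, 81.1]
gripper_width: -0.0002
```

Run:
```python
from h import *
go(487.5,405,57,1.719)
```

```text
t 45.13 pos [493.2 407.5  55.6] yaw 1.716 w -0.2 F [-35.5 -25.4  81.1]
 shift now-axes cm [-0.17 -0.6  -0.14]  after-turn axes [-0.16 -0.61 -0.14]  turn [ 0.009 -0.005 -0.003]
```

Emit:
play_rows:
  deltas:
    - [0,0,-0.5,0,0,0,0]
    - [0,0,-2,0,0,0,0]
    - [0,0,-3.5,0,0,0,0]
    - [0,0,-3.5,0,0,0,0]
    - [0,0,-3.5,0,0,0,0]

```text
time_s: 45.55
ee_pos: [0.4883, 0.4045, 0.1875]
orientation: [0.653, 0.757, -0.001, -0.0]
wrist_force: [-0.2, 0.6, -0.5]
gripper_width: -0.0
```

Emit:
play_rows:
  deltas:
    - [-3.5,0,-2,0,0,0,0]
    - [-3.5,0,-1,0,0,0,0]
    - [-3.5,0,-1,0,0,0,0]
    - [0,0,0,0,0,0,0]

```text
time_s: 45.88
ee_pos: [0.508, 0.3018, 0.2397]
orientation: [0.651, 0.759, 0.008, 0.003]
wrist_force: [0.6, 0.0, 1.7]
gripper_width: -0.0002
```

Run:
```python
from h import *
go(487.5,405,57,1.719)
I,D=snap('top','t33'); cans(I,D,0.1,0.14); P=cloud('top',D)
for nm in ['chip1','dish','bottle','mount','scraper','readkey']:
  for r in vision.regions_of('top',nm)[:6]:
    if r['score']<.3: continue
    m=r['pixels']&(D>0); q=P[m]; zt=np.percentile(q[:,2],90); t=q[q[:,2]>zt-.008]; c,_,_=cv2.minAreaRect((t[:,:2]*1000).astype(np.float32)); print(nm,round(r['score'],2),m.sum(),np.round(c),zt.round(3))
I,D=snap('side','s33')
a=cv2.imread('pics/t33.png')[130:280,110:420]; b=cv2.imread('pics/s33.png')[100:360,130:390]
cv2.imwrite('pics/m33.png',np.hstack([cv2.resize(a,(420,210)),cv2.resize(b[:210*2],(380,210))])); cv2.imwrite('pics/m33.png',np.vstack([cv2.resize(a,(560,270)),cv2.resize(b,(560,320))]))
```

```text
t 45.88 pos [508.  301.8 239.7] yaw 1.724 w -0.2 F [0.6 0.  1.7]
 shift now-axes cm [10.42 -0.75 18.32]  after-turn axes [10.51 -0.5  18.27]  turn [ 0.016 -0.005  0.005]
can 0.88 [254. 184.] c [593.  15.] r 30.4 z 0.124 yaw 0.022 |v| 14.6 43
can 0.76 [293. 181.] c [586.9 -92. ] r 30.8 z 0.124 yaw 0.059 |v| 13.9 43
can 0.57 [213. 176.] c [609.7 155.1] r 30.8 z 0.124 yaw 0.043 |v| 14.1 42
chip1 0.66 105 [ 619. -199.] 0.033
chip1 0.52 88 [ 557. -245.] 0.018
chip1 0.46 99 [ 637. -239.] 0.018
chip1 0.31 360 [591.  15.] 0.126
dish 0.74 404 [435.   7.] 0.02
bottle 0.85 512 [ 469. -406.] 0.139
bottle 0.32 5238 [589.  18.] 0.065
scraper 0.7 5040 [589.  18.] 0.065
scraper 0.64 378 [579. 259.] 0.119
```

View pics/m33.png

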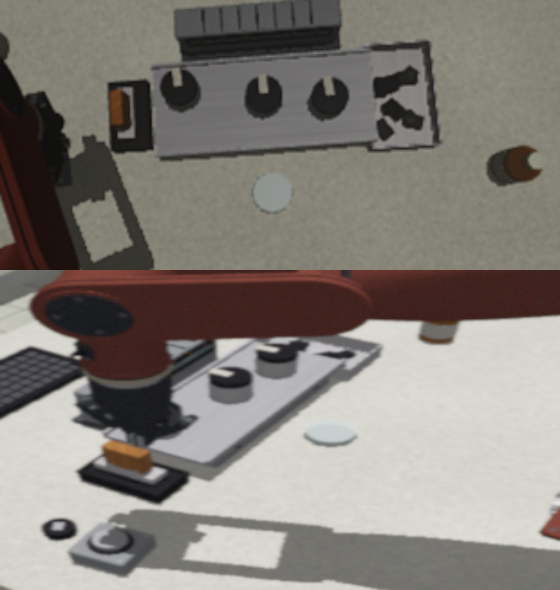

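Can C (nearest the rest) has been knocked to (610,155), about 27 mm off the middle line. Its yaw is still right. I'll regrip it and bring it back.

Run:
```python
from h import *
go(609.7,155.1,190,1.724)
```

```text
t 46.33 pos [504.9 306.7 235.7] yaw 1.728 w 0.3 F [-0.2 -0.8 -0.9]
 shift now-axes cm [-16.64   7.93   4.54]  after-turn axes [-16.58   8.04   4.57]  turn [ 0.01  -0.006  0.004]
```

Emit:
play_rows:
  deltas:
    - [-3.3,1.6,0,0.01,-0.006,0,7.8]
    - [-3.3,1.6,0,0,0,0,7.8]
    - [-3.3,1.6,0,0,0,0,7.8]
    - [-3.3,1.6,0,0,0,0,7.8]
    - [-1.5,0.7,0,0,0,0,7.8]

```text
time_s: 46.75
ee_pos: [0.598, 0.1765, 0.2328]
orientation: [0.644, 0.765, -0.001, -0.002]
wrist_force: [-0.0, -0.2, -0.3]
gripper_width: 0.0604
```

Emit:
play_rows:
  deltas:
    - [0,0,0,0,0,0,7.8]
    - [0,0,0,0,0,0,7.8]

```text
time_s: 46.92
ee_pos: [0.5998, 0.1735, 0.2314]
orientation: [0.645, 0.764, -0.002, -0.002]
wrist_force: [-0.2, 0.9, 0.0]
gripper_width: 0.0778
```

Run:
```python
from h import *
go(609.7,155.1,190,1.724)
```

```text
t 46.92 pos [599.8 173.5 231.4] yaw 1.739 w 77.8 F [-0.2  0.9  0. ]
 shift now-axes cm [-1.98  0.7   4.14]  after-turn axes [-1.97  0.7   4.14]  turn [-0.006 -0.001  0.015]
```

Emit:
play_rows:
  deltas:
    - [-1.9,0.6,2,-0.005,0,0.014,7.8]
    - [0,0,2,0,0,0,7.8]
    - [0,0,0,0,0,0,7.8]
    - [0,0,0,0,0,0,7.8]

```text
time_s: 47.25
ee_pos: [0.6077, 0.1603, 0.1909]
orientation: [0.649, 0.761, 0.001, -0.001]
wrist_force: [-0.5, -0.0, 0.6]
gripper_width: 0.0778
```

Run:
```python
from h import *
go(609.7,155.1,150,1.724)
I,D=snap('side','s34')
cv2.imwrite('pics/m34.png',cv2.resize(cv2.cvtColor(I[110:290,120:300],cv2.COLOR_RGB2BGR),None,fx=3,fy=3))
```

```text
t 47.25 pos [607.7 160.3 190.9] yaw 1.729 w 77.8 F [-0.5 -0.   0.6]
 shift now-axes cm [-0.56  0.12  4.09]  after-turn axes [-0.55  0.12  4.09]  turn [ 0.    -0.003  0.005]
```

View pics/m34.png

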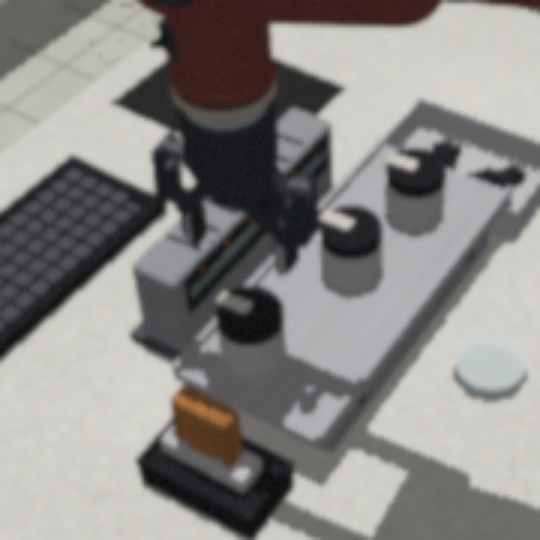

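Emit:
play_rows:
  deltas:
    - [-0.5,0.1,2.5,0,0,0.005,7.8]
    - [0,0,2,0,0,0,7.8]
    - [0,0,0,0,0,0,7.8]
    - [0,0,0,0,0,0,7.8]

```text
time_s: 47.63
ee_pos: [0.6104, 0.1609, 0.1509]
orientation: [0.649, 0.761, 0.004, 0.001]
wrist_force: [-0.6, -0.5, 0.1]
gripper_width: 0.0778
```

Run:
```python
from h import *
go(609.2,155.1,90,1.724)
```

```text
t 47.63 pos [610.4 160.9 150.9] yaw 1.73 w 77.8 F [-0.6 -0.5  0.1]
 shift now-axes cm [-0.58 -0.25  6.09]  after-turn axes [-0.56 -0.21  6.09]  turn [ 0.007 -0.004  0.006]
```

Emit:
play_rows:
  deltas:
    - [-0.7,-0.25,2,0.007,-0.004,0.005,7.8]
    - [0,0,0,0,0,0,7.8]
    - [0,-0.2,2,0,0,0,7.8]
    - [0,0,0,0,0,0,7.8]

```text
time_s: 47.97
ee_pos: [0.6104, 0.1566, 0.1188]
orientation: [0.649, 0.761, 0.003, 0.003]
wrist_force: [-2.6, -0.6, -1.4]
gripper_width: 0.0781
```

Run:
```python
from h import *
go(609.2,155.1,90,1.724)
```

```text
t 47.97 pos [610.4 156.6 118.8] yaw 1.728 w 78.1 F [-2.6 -0.6 -1.4]
 shift now-axes cm [-0.13 -0.16  2.88]  after-turn axes [-0.13 -0.14  2.88]  turn [ 0.009 -0.     0.004]
```

Emit:
play_rows:
  deltas:
    - [-0.1,-0.4,1.8,0.009,0,0,7.8]
    - [0,0,0,0,0,0,7.8]
    - [0,-0.2,1.3,0,0,0,7.8]
    - [0,0,0,0,0,0,7.8]

```text
time_s: 48.3
ee_pos: [0.609, 0.1567, 0.0949]
orientation: [0.649, 0.761, 0.004, 0.003]
wrist_force: [-1.0, 0.1, -1.1]
gripper_width: 0.0778
```

Run:
```python
from h import *
go(609.2,155.1,90,1.724)
```

```text
t 48.3 pos [609.  156.7  94.9] yaw 1.73 w 77.8 F [-1.   0.1 -1.1]
 shift now-axes cm [-0.16 -0.01  0.49]  after-turn axes [-0.16 -0.01  0.49]  turn [ 0.01  -0.     0.006]
```

Emit:
play_rows:
  deltas:
    - [-0.1,-0.3,1.0,0.01,0,0,7.8]
    - [0,0,0,0,0,0,7.8]

```text
time_s: 48.47
ee_pos: [0.6072, 0.1555, 0.086]
orientation: [0.649, 0.761, 0.001, 0.001]
wrist_force: [-1.3, 1.4, -1.6]
gripper_width: 0.0782
```

Emit:
play_rows:
  deltas:
    - [0,0,0,0,0,0,5]
    - [0,0,0,0,0,0,5]
    - [0,0,0,0,0,0,5]
    - [0,0,0,0,0,0,5]

```text
time_s: 48.8
ee_pos: [0.6085, 0.1556, 0.0874]
orientation: [0.649, 0.761, 0.002, 0.001]
wrist_force: [-0.1, 0.7, -1.6]
gripper_width: 0.0587
```

Run:
```python
from h import *
go(*pl(0,122),95,1.724)
```

```text
t 48.8 pos [608.5 155.6  87.4] yaw 1.73 w 58.7 F [-0.1  0.7 -1.6]
 shift now-axes cm [-1.15 -2.72 -0.77]  after-turn axes [-1.17 -2.72 -0.76]  turn [ 0.004 -0.     0.006]
```

Emit:
play_rows:
  deltas:
    - [0,0,-1.5,0,0,0,5]
    - [0,0,0,0,0,0,5]
    - [-1.1,-2.6,0,0.004,0,0.005,5]
    - [0,0,0,0,0,0,5]
    - [0,0,0,0,0,0,5]

```text
time_s: 49.22
ee_pos: [0.5808, 0.1399, 0.0983]
orientation: [0.651, 0.759, -0.002, -0.002]
wrist_force: [0.6, 0.2, -1.9]
gripper_width: 0.0587
```

Run:
```python
from h import *
go(*pl(0,122),87.4,1.724)
```

```text
t 49.22 pos [580.8 139.9  98.3] yaw 1.725 w 58.7 F [ 0.6  0.2 -1.9]
 shift now-axes cm [-0.04  0.26  1.09]  after-turn axes [-0.04  0.25  1.09]  turn [-0.007 -0.001  0.001]
```

Emit:
play_rows:
  deltas:
    - [0,0.1,1.0,-0.006,0,0,5]
    - [0,0,0,0,0,0,5]
    - [0,0,0.7,0,0,0,5]
    - [0,0,0,0,0,0,5]

```text
time_s: 49.55
ee_pos: [0.5846, 0.1405, 0.088]
orientation: [0.651, 0.759, 0.001, 0.001]
wrist_force: [1.0, -0.3, -2.3]
gripper_width: 0.0583
```

Run:
```python
from h import *
go(*pl(0,122),87.4,1.724)
```

```text
t 49.55 pos [584.6 140.5  88. ] yaw 1.725 w 58.3 F [ 1.  -0.3 -2.3]
 shift now-axes cm [-0.05 -0.13  0.06]  after-turn axes [-0.05 -0.13  0.06]  turn [ 0.004 -0.     0.001]
```

Emit:
play_rows:
  deltas:
    - [0,0,0.6,0,0,0,5]
    - [0,0,0,0,0,0,5]
    - [0,0,0,0,0,0,7.8]
    - [0,0,0,0,0,0,7.8]
    - [0,0,0,0,0,0,7.8]

```text
time_s: 49.97
ee_pos: [0.5897, 0.1412, 0.088]
orientation: [0.65, 0.76, 0.005, 0.004]
wrist_force: [0.0, 0.1, -0.3]
gripper_width: 0.0781
```

Emit:
play_rows:
  deltas:
    - [0,0,-1.5,0,0,0,7.8]
    - [0,0,-3.5,0,0,0,7.8]
    - [0,0,-3.5,0,0,0,7.8]
    - [0,0,-3.5,0,0,0,7.8]
    - [0,0,0,0,0,0,7.8]

```text
time_s: 50.38
ee_pos: [0.5848, 0.1409, 0.2055]
orientation: [0.65, 0.76, -0.0, -0.0]
wrist_force: [1.5, 0.8, 0.6]
gripper_width: 0.0781
```

Run:
```python
from h import *
go(400,200,250,1.724)
```

```text
t 50.38 pos [584.8 140.9 205.5] yaw 1.725 w 78.1 F [1.5 0.8 0.6]
 shift now-axes cm [  8.69 -17.35  -4.45]  after-turn axes [  8.66 -17.36  -4.45]  turn [-0.    -0.     0.001]
```

Emit:
play_rows:
  deltas:
    - [4,-0.5,-0.5,0,0,0,7.8]
    - [4,-0.5,-0.5,0,0,0,7.8]
    - [4,-0.5,-0.5,0,0,0,7.8]
    - [4,-0.5,-0.5,0,0,0,7.8]
    - [2,-0.3,0,0,0,0,7.8]

```text
time_s: 50.8
ee_pos: [0.5377, 0.3156, 0.2276]
orientation: [0.655, 0.756, 0.002, 0.002]
wrist_force: [0.0, -0.1, 0.3]
gripper_width: 0.0782
```

Emit:
play_rows:
  deltas:
    - [1,-3,-0.5,0,0,0,7.8]
    - [1,-3,-0.5,0,0,0,7.8]
    - [0,-2,-0.5,0,0,0,7.8]
    - [0,0,0,0,0,0,7.8]

```text
time_s: 51.13
ee_pos: [0.4498, 0.3305, 0.2371]
orientation: [0.652, 0.758, -0.0, 0.0]
wrist_force: [0.5, 0.4, 0.3]
gripper_width: 0.078
```

Run:
```python
from h import *
go(400,200,250,1.724)
I,D=snap('top','t35'); P=cloud('top',D)
c,s=np.cos(PSI),np.sin(PSI)
for o in cans(I,D,0.1,0.14): d=o[0]-PC; print(' plate',(c*d[0]+s*d[1]).round(1),(-s*d[0]+c*d[1]).round(1))
for nm in ['chip1','dish','bottle','mount','scraper','readkey','rest']:
  for r in vision.regions_of('top',nm)[:7]:
    if r['score']<.3: continue
    m=r['pixels']&(D>0); q=P[m]; zt=np.percentile(q[:,2],90); t=q[q[:,2]>zt-.008]; cc,_,_=cv2.minAreaRect((t[:,:2]*1000).astype(np.float32)); print(nm,round(r['score'],2),m.sum(),np.round(cc),zt.round(3))
# anything standing in pan / plate
snap('side','s35')
a=cv2.imread('pics/t35.png')[130:280,110:420]; b=cv2.imread('pics/s35.png')[100:360,130:390]
cv2.imwrite('pics/m35.png',np.vstack([cv2.resize(a,(560,270)),cv2.resize(b,(560,320))]))
```

```text
t 51.13 pos [449.8 330.5 237.1] yaw 1.72 w 78.0 F [0.5 0.4 0.3]
 shift now-axes cm [-12.16  -6.87  -1.28]  after-turn axes [-12.13  -6.91  -1.29]  turn [-0.     0.001 -0.004]
can 0.97 [216. 186.] c [587.6 139.1] r 30.9 z 0.124 yaw 0.072 |v| 14.3 44
can 0.75 [256. 184.] c [593.3  15.3] r 30.5 z 0.124 yaw -0.001 |v| 14.1 43
can 0.72 [290. 180.] c [586.6 -91.6] r 30.7 z 0.124 yaw 0.02 |v| 14.4 45
 plate 4.2 121.0
 plate 4.7 -2.9
 plate -6.5 -109.5
chip1 0.64 110 [ 574. -209.] 0.028
chip1 0.52 62 [ 556. -244.] 0.018
chip1 0.42 59 [ 540. -191.] 0.019
bottle 0.85 507 [ 470. -406.] 0.139
bottle 0.38 337 [593.  16.] 0.127
mount 0.71 149 [573. 404.] 0.025
scraper 0.63 385 [579. 259.] 0.119
readkey 0.55 78 [488. 402.] 0.066
rest 0.84 470 [578. 258.] 0.036
```

View pics/m35.png

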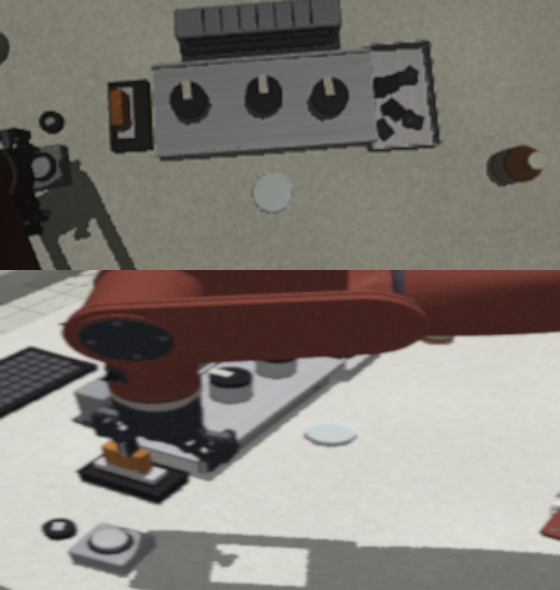

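```bash
python3 -c "
from h import *
print(order.close_job())"
```

```text
the job is handed in; nothing more can be done
None
```

I completed the whole task and handed the job in at about 51 s. No verdict is reported, so success rests on my last checks.

**What I did**
- I wiped the six chips off the plate into the pan in two scraper strokes and put the scraper back in its rest.
- I stood the three cans on the plate. I regripped the middle one to turn its label about 0.2 rad, because it had come out skewed.
- I pressed the read key down and let it spring up.
- Around the time of the press, the can nearest the rest was knocked to about 27 mm off the middle line. I put it back and did not press the key again, since the cans had all stood correctly before the press.

**Last checks, from the top camera**

| Item | Reading | Limit |
|---|---|---|
| Cans, x from the plate's middle line | +4, +5, −7 mm | ±30 mm |
| Cans, y from the plate's centre | +121, −3, −110 mm | ±175 mm |
| Can labels, off square | within about 0.05 rad | 0.3 rad |
| Scraper, from the rest's centre | about 1 mm | 22 mm |
| Read key, top height | about 63–66 mm (up) | released is 63 mm |

The mount and the bottle had not moved, and the dish is in the same place in the last picture. The plate was clear of chips.

**Less certain**
- The chips overlap in the pan, so the network never found all six separately. That all six are there comes from the picture and from the plate being clear.
- My key press was harder than it needed to be, peaking at about 92 N at the wrist against the 120 N limit.

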